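# Refill the sprung counter tin with chocolate bars

### The job

Take the two gold-foil chocolate bars out of the slanted rack and stand them upright, side by side and same end up, in the tall dark red tin. You cannot tell how deep the tin's springy floor lies, so lower each bar gently until you feel it land, never dropping it or pressing hard, and only then let go. Leave the blue bar in the rack, and do not shift or tip the bottle, jar, shaker or glass around the work.

Things in the scene. Friction and masses are not known exactly. Their poses are not given: they have to be found in the camera images.
- gold_bar_a_center (a point): first of two long chocolate bars in gold foil with a dark brown sleeve, rigid, 180 x 40 x 18 mm, 100 to 200 g. Point: its very centre. z axis along the length to the upper end, y across the 40 mm width, x through the thickness. Starts in one of the rack's slots, leaning 23 degrees from upright, upper end towards the rack's -x
- gold_bar_b_center (a point): second of the two gold-foil bars, just like the first: rigid, 180 x 40 x 18 mm, 100 to 200 g. Point: its very centre. z axis along the length to the upper end, y across the 40 mm width, x through the thickness. Starts in one of the rack's slots, leaning 23 degrees from upright, upper end towards the rack's -x
- blue_bar_center (a point): long chocolate bar in blue foil with a cream sleeve, which stays in the rack. rigid, 180 x 40 x 18 mm, 100 to 200 g. Point: its very centre. z axis along the length to the upper end, y across the 40 mm width, x through the thickness. Starts in one of the rack's slots, leaning 23 degrees from upright, upper end towards the rack's -x
- gold_bar_a: the same first gold bar; origin at the centre of its lower end, axes as above
- gold_bar_b: the same second gold bar; origin at the centre of its lower end, axes as above
- rack: low wooden rack, fixed, 156 x 64 mm, 98 mm high; origin: centre of underside. Three slots 38 mm apart along its x, slanted 23 degrees so that bars lean to its -x side (robot side). Partitions reach 74 mm up along a bar from its lower end; the cheeks are 45 mm high. Draw a bar out along its own length; the upper 100 mm is free. Bar widths lie along the rack's y
- tin: tall narrow opaque dark red tin with brass rim, open on top, fixed; origin: centre of underside, z up. 155 mm high; opening 62 mm along its x and 58 mm along its y (walls 3 mm, rim wire 5 mm, base board 96 x 92 mm). Both bars fit side by side along x, widths along y
- tin_mouth (a point): centre of the tin's opening, level with the rim's top, 155 mm above the worktop; axes as the tin's. Inside is a felt-covered floor on a spring (250 N/m: it sinks 4 to 8 mm per bar; 30 mm of travel before it is solid). Its level is not known: without bars it lies 95 to 123 mm below the rim, different each time
- syrup_bottle: loose tall amber-brown syrup bottle, 65 x 66 x 310 mm, behind the tin (on its +x side, 115 to 135 mm from the tin's centre); origin at the centre of its underside. Bystander
- spice_jar: loose small glass spice jar with green cap, 46 mm across, 106 mm high; origin at the centre of its underside. Bystander
- shaker: loose pale metal shaker, 65 mm across, 103 mm high; origin at the centre of its underside. Bystander
- bean_jar: fixed glass jar of coffee beans with a white lid, 170 mm across, 324 mm high with its knob, standing between rack and tin and further back; origin: centre of underside. Obstacle; the other one is the fixed espresso machine, 0.5 m high, left of the rack: its red side panel stands at about y = 0.25, from about x = 0.5 backwards
- shot_glass: loose clear shot glass, 49 mm across, 62 mm high; origin at the centre of its underside. Bystander

How it is judged:
At the end, for the whole second after the job is handed in: Both gold bars rest in the tin, still (under 0.03 m/s): centre within 30 mm of the tin's axis along its x and y and under 165 mm above its underside, upper end up, within 28 degrees of vertical. The blue bar is within 30 mm of its start (x of gold_bar_a_center in the frame of tin between -0.03 and 0.03 m and y of gold_bar_a_center in the frame of tin between -0.03 and 0.03 m and z of each of gold_bar_a_center, gold_bar_b_center in the frame of tin below 0.165 m and angle between each of gold_bar_a_center, gold_bar_b_center's own z axis and vertical below 0.5 rad and contact force between each of gold_bar_a, gold_bar_b and tin above 0.3 N and linear speed of each of gold_bar_a, gold_bar_b below 0.03 m/s and x of gold_bar_b_center in the frame of tin between -0.03 and 0.03 m and y of gold_bar_b_center in the frame of tin between -0.03 and 0.03 m and distance of blue_bar_center from where it was at the start of the episode below 0.03 m); the robot touches nothing.
It fails at once if a gold bar is dropped (it moves faster than 0.45 m/s with no finger on it, as after a fall of about 10 mm) ((linear speed of gold_bar_a above 0.45 m/s and contact force between gold_bar_a and the fingers below 0.02 N) or (linear speed of gold_bar_b above 0.45 m/s and contact force between gold_bar_b and the fingers below 0.02 N)).
It fails at once if a gold bar is pushed on the tin or its floor with more than 25 N (contact force between any of gold_bar_a, gold_bar_b and tin above 25 N).
It fails at once if the blue bar is shifted by more than 30 mm (distance of blue_bar_center from where it was at the start of the episode above 0.03 m).
It fails at once if the syrup bottle, spice jar, shaker or shot glass is shifted by more than 30 mm or tipped more than 17 degrees (distance of any of syrup_bottle, spice_jar, shaker, shot_glass from where it was at the start of the episode above 0.03 m or angle between any of syrup_bottle, spice_jar, shaker, shot_glass's own z axis and vertical above 0.3 rad).
It also fails if it takes over 72 s, if anything falls off the work surface, if the arm or the gripper's body presses on something with over 40 N, if the wrist force passes 120 N, or if a joint passes its speed limit or range.

### The arm

A 6-joint arm with a two-finger parallel gripper is mounted at the origin on a cart in front of the work surface, level with it; the furniture and walls round the work are solid. World frame = base frame: x ahead of the robot, y to its left, z up, the work surface at z = 0. Lengths are in m, angles in rad, forces in N, time in s.
With the tool pointing down it reaches from about 0.25 to 0.775 m from the base axis. Payload 4 kg.
Tool frame: the origin (TCP) lies on the centre line of the jaws, within the pads' length; the fingertips stand 8 mm ahead of it and the grasp point (between the pads) lies 11 mm behind it; z points along the fingers, y is the direction in which the jaws open and shut (so a half turn about z gives the same grasp; the last joint's range is limited). The gripper opens to 94 mm and grips with 3 to 60 N. Pads are 16 mm wide; open, the fingers measure 119 mm over their backs; the gripper's body (75 mm by 177 mm) begins 78 mm behind the grasp point.
Start: joints at [1.24, 0.087, 1.371, -0, 1.684, -0.103], TCP at [0.124, 0.536, 0.214] pointing down, gripper open.
Joint ranges: [-3.1, 3.1], [-0.76, 2.03], [0.27, 2.55], [-1.08, 4.22], [0.17, 2.65], [-2.57, 2.57]. Speed limits (rad/s): [2.79, 2.79, 3.14, 3.14, 3.14, 3.14].

### API

Orientations are given as [roll, pitch, yaw] about the fixed x, y, z axes, in that order (R = Rz(yaw) Ry(pitch) Rx(roll)).
In Python, from bench import * gives the robot as it stands.
- The arm moves only by the tool step_arm, never from a script. Its argument "steps" is a list of rows, each an object of numbers: "jaw": the opening, from 0 (shut) to 1 (fully open); "tx", "ty", "tz": the shift along the tool's x, y, z in m; "ax", "ay", "az": the turn, a rotation vector about the tool's x, y, z in rad. In form: [{"jaw": .., "tx": .., "ty": .., "tz": .., "ax": .., "ay": .., "az": ..}, ...]. A call has 1 to 8 rows; each row is the pose to reach, as a shift and turn from the pose measured when the call began, along the tool's axes at that moment; what a row does not reach only later rows make up. A row lasts 1/10 s, in which the tool goes at most 50 mm and 8.59 degrees, less where a joint would pass 70% of its speed; a pose out of reach is approached as far as the arm can. A call with a gripper value outside its range is refused whole. The fingers move at their own pace and stop on an object; the grip force is fixed at half the most. Time passes only in rows, so rows that repeat a pose let the fingers close. It gives the time, the measured TCP pose, the force and the opening at its end, in the units of the state.
- get_obs(): the state, without advancing time (a new reading comes with each control period).
- snapshot(name): name is "scene" or "side" or "wrist"; returns (picture, depth): 400x640x3 uint8, red, green, blue; 400x640 float32, m along the optical axis (not along the pixel's ray), 0 where there is no reading.
- camera_model(name): a dict with "intrinsics" (3x3 intrinsics, pixels), "origin" and "orientation" of the camera in the world. Camera axes: x right, y down, z forward; pixel columns grow to the right and rows downward; lengths in m; the calibration is good to about 2 mm. A picture is of the moment at which its call begins: read the wrist's pose just before it. camera_model takes no time and is no camera call; for the wrist camera it gives the pose at the moment of the call.
- close_job(): hands the job in, once; it reports no verdict.
Trained networks look in the newest picture that a camera, given by its name, has taken for a name from the list of things; names that differ only in an ending like _2 or _b are one class to them, and where a whole thing is asked for, a point or a joint stands for the part that bears it (a point fixed in the world has none). Each returns a list of dicts, best first, with "confidence" (0 to 1); they miss things now and then, are a little off and sometimes report something else, mostly with a low value. They report only what shows in the picture. A call takes as long as a camera call.
- silhouettes(camera, query): "pixels" (400x640 bool, what is visible of it) and "rect" ([left, top, right, bottom] in pixels, round what is visible of it).
The state is a dict: "time": time; "joint_positions": joint angles; "qvel": joint speeds; "joint_torque": joint torques, N m; "tool_pos": TCP position; "ee_rot": TCP orientation; "wrist_force": force on the tool from outside, world axes, zero at the start; "wrist_torque": the same for the moment, N m; "width": finger opening in m.
Only numpy, scipy, OpenCV 4.12 (cv2) and the standard library are available. Lean on these libraries where they do the work, as an engineer would, in place of code of your own. Each camera call takes 0.05 s, during which the arm holds its last target. There are 200 camera calls.

## Working session

There is one attempt and no reset: what is moved stays moved. The work goes in short steps, Python scripts to look and compute and a tool call to move; the robot and the scene stay as the last step left them, time stands still between calls to the robot, and variables do not carry over. Pictures are saved under pics/ and viewed, about 8 in all and at most 12, crops included, and the job is handed in when it is done.

Besides the shell and the picture viewer there is one more tool, called as name(argument=value, ...) on one line, values as JSON. step_arm: Moves the arm, as the interface text tells. Its arguments: {"type":"object","properties":{"steps":{"type":"array"}},"required":["steps"]}

```bash
mkdir -p pics; ls; cat > h.py <<'E'
from bench import *
import numpy as np, cv2
from scipy.spatial.transform import Rotation as R
def rot(o):
    o=np.array(o,float)
    if o.shape==(3,3): return o
    return R.from_quat(o).as_matrix() if o.size==4 else R.from_euler('xyz',o).as_matrix()
def cam(n):
    m=camera_model(n); return np.array(m['intrinsics']),np.array(m['origin']),rot(m['orientation'])
def pts(n,d,mask=None):
    K,o,Rm=cam(n); v,u=np.nonzero((d>0)&(mask if mask is not None else True)); z=d[v,u]
    return (np.c_[(u-K[0,2])/K[0,0]*z,(v-K[1,2])/K[1,1]*z,z])@Rm.T+o,u,v
def proj(n,P):
    K,o,Rm=cam(n); c=(np.atleast_2d(P)-o)@Rm; return (c[:,:2]/c[:,2:])*[K[0,0],K[1,1]]+K[:2,2]
E
python3 - <<'E'
from h import *
o=get_obs(); print(o)
for n in ("scene","side"):
    p,d=snapshot(n); cv2.imwrite(f'pics/{n}0.png',p[:,:,::-1]); np.save(n+'0.npy',d)
    m=camera_model(n); print(n,m)
    for q in ("gold_bar_a","blue_bar_center","rack","tin","syrup_bottle","spice_jar","shaker","bean_jar","shot_glass"):
        for s in silhouettes(n,q)[:3]:
            P,_,_=pts(n,d,np.array(s['pixels']))
            if len(P): print(n,q,round(s['confidence'],2),np.array(s['rect']).round().tolist(),np.median(P,0).round(3),np.percentile(P,2,0).round(3),np.percentile(P,98,0).round(3))
E
```

```text
pics
{'time': 0.0, 'joint_positions': array([ 1.23991719e+00,  8.79787684e-02,  1.37225028e+00, -1.32624010e-05,
        1.68359596e+00, -1.03090238e-01]), 'qvel': array([-5.36662049e-05, -4.08717824e-04,  1.28866954e-03,  3.35750105e-04,
       -3.38403870e-04, -7.27830798e-04]), 'joint_torque': array([ 7.77987952e-04, -3.40183282e+01, -3.02428830e+01,  7.19767506e-02,
        3.28085606e-02, -1.76854937e-04]), 'tool_pos': array([0.12403339, 0.53528634, 0.21229319]), 'ee_rot': array([-3.13937080e+00, -2.16614688e-04,  2.91380203e+00]), 'wrist_force': array([-0.39300583, -0.30530394, -0.29687587]), 'wrist_torque': array([-0.01995711, -0.0390043 ,  0.03203851]), 'width': 0.0935684829547937}
scene {'intrinsics': array([[433.52057358,   0.        , 319.56678998],
       [  0.        , 433.52057358, 202.19753144],
       [  0.        ,   0.        ,   1.        ]]), 'origin': array([ 0.05892437, -0.8557893 ,  1.09601915]), 'orientation': array([-2.34913225,  0.01437557, -0.50208434])}
scene gold_bar_a 0.64 [287.0, 161.0, 311.0, 192.0] [0.514 0.152 0.142] [0.489 0.143 0.053] [0.559 0.243 
[... 2408 characters left out ...]
 [ 0.536 -0.279  0.153]
side syrup_bottle 0.86 [400.0, 149.0, 433.0, 275.0] [ 0.601 -0.329  0.139] [ 0.585 -0.347  0.005] [ 0.635 -0.296  0.305]
side spice_jar 0.86 [292.0, 214.0, 317.0, 256.0] [ 0.424 -0.117  0.058] [ 0.41  -0.127 -0.002] [0.524 0.006 0.105]
side shaker 0.62 [206.0, 172.0, 232.0, 209.0] [0.398 0.312 0.056] [0.377 0.3   0.002] [0.435 0.438 0.1  ]
side bean_jar 0.56 [208.0, 172.0, 232.0, 208.0] [0.397 0.311 0.058] [0.378 0.299 0.003] [0.435 0.353 0.1  ]
side bean_jar 0.36 [351.0, 214.0, 409.0, 297.0] [ 0.479 -0.34   0.079] [ 0.457 -0.358  0.   ] [ 0.538 -0.279  0.153]
side shot_glass 0.63 [254.0, 211.0, 271.0, 234.0] [0.406 0.057 0.041] [0.389 0.045 0.001] [0.434 0.093 0.06 ]
```

```bash
python3 - <<'E'
import cv2
p=cv2.imread('pics/scene0.png')[130:350,200:480]; q=cv2.imread('pics/side0.png')[130:330,170:450]
cv2.imwrite('pics/v1.png',cv2.resize(p,None,fx=2.7,fy=2.7)); 
E
```

```text
(no output)
```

View pics/v1.png

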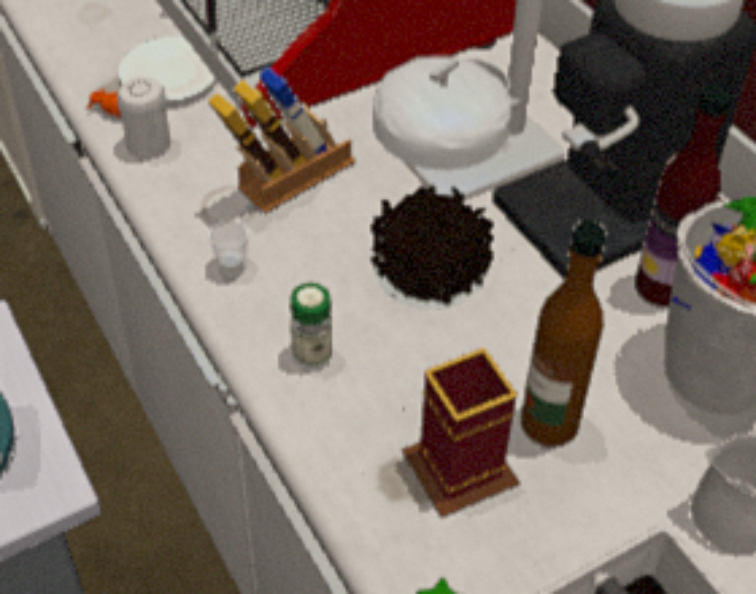

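```bash
cat >> h.py <<'E'
def T(p,Rm):
    M=np.eye(4); M[:3,:3]=Rm; M[:3,3]=p; return M
def tool():
    o=get_obs(); return T(o['tool_pos'],rot(o['ee_rot']))
def row(p,Rm,show=True):
    "row from present pose to target TCP p, rotation Rm"
    D=np.linalg.inv(tool())@T(np.array(p),Rm); r=R.from_matrix(D[:3,:3]).as_rotvec()
    print('row t',D[:3,3].round(4),'a',r.round(4),'n',np.linalg.norm(D[:3,3]).round(3),np.degrees(np.linalg.norm(r)).round(1))
def st():
    o=get_obs(); print('t',round(o['time'],2),'p',o['tool_pos'].round(4),'rpy',o['ee_rot'].round(3),'F',o['wrist_force'].round(2),'w',round(o['width'],4),'q',o['joint_positions'].round(2))
E
python3 - <<'E'
from h import *
K,o,Rm=cam('wrist'); M=tool(); print(K,(M[:3,:3].T@(o-M[:3,3])).round(3),(M[:3,:3].T@Rm).round(3))
for n in ("scene","side"):
    P,u,v=pts(n,np.load(n+'0.npy'))
    s=(P[:,0]>0.3)&(P[:,0]<0.75)&(P[:,1]>0.2)&(P[:,1]<0.45)&(P[:,2]>0.12)
    Q=P[s]
    for x0 in np.arange(.4,.72,.04):
        q=Q[(Q[:,0]>=x0)&(Q[:,0]<x0+.04)]; print(n,'machine x',x0.round(2),len(q),np.percentile(q[:,1],[1,5,50]).round(3) if len(q) else '',np.percentile(q[:,2],[5,95]).round(2) if len(q) else '')
    s=(P[:,0]>0.45)&(P[:,0]<0.9)&(P[:,1]>-0.22)&(P[:,1]<0.12)&(P[:,2]>0.02)
    Q=P[s]
    for z0 in np.arange(.02,.36,.04):
        q=Q[(Q[:,2]>=z0)&(Q[:,2]<z0+.04)]
        if len(q): print(n,'jar z',z0.round(2),len(q),np.percentile(q,2,0).round(3),np.percentile(q,98,0).round(3))
E
```

```text
[[315.63400489   0.         316.46146966]
 [  0.         315.63400489 200.61618957]
 [  0.           0.           1.        ]] [ 0.079  0.001 -0.171] [[ 0.001 -0.962 -0.274]
 [ 1.     0.001 -0.001]
 [ 0.001 -0.274  0.962]]
scene machine x 0.4 0  
scene machine x 0.44 71 [0.402 0.404 0.41 ] [0.25 0.27]
scene machine x 0.48 163 [0.303 0.304 0.408] [0.15 0.28]
scene machine x 0.52 402 [0.239 0.241 0.302] [0.21 0.47]
scene machine x 0.56 1752 [0.238 0.24  0.324] [0.27 0.54]
scene machine x 0.6 1122 [0.237 0.239 0.246] [0.14 0.54]
scene machine x 0.64 1321 [0.238 0.239 0.245] [0.13 0.53]
scene machine x 0.68 1628 [0.238 0.239 0.244] [0.15 0.53]
scene jar z 0.02 1805 [ 0.562 -0.165  0.02 ] [0.882 0.08  0.058]
scene jar z 0.06 1523 [ 0.561 -0.206  0.062] [0.874 0.081 0.097]
scene jar z 0.1 408 [ 0.453 -0.217  0.1  ] [0.884 0.112 0.139]
scene jar z 0.14 387 [ 0.802 -0.216  0.141] [0.897 0.097 0.179]
scene jar z 0.18 439 [ 0.795 -0.218  0.181] [0.896 0.096 0.219]
scene jar z 0.22 983 [ 0.558 -0.213  0.221] [0.891 0.089 0.259]
scene jar z 0.26 2519 [ 0.561 -0.153  0.262] [0.884 0.084 0.299]
sc
[... 414 characters left out ...]
6] [0.14 0.52]
side machine x 0.64 1587 [0.237 0.239 0.246] [0.14 0.52]
side machine x 0.68 1410 [0.237 0.238 0.244] [0.14 0.53]
side jar z 0.02 1398 [ 0.555 -0.211  0.02 ] [0.875 0.098 0.059]
side jar z 0.06 1440 [ 0.557 -0.212  0.061] [0.877 0.089 0.098]
side jar z 0.1 848 [ 0.726 -0.214  0.101] [0.882 0.114 0.138]
side jar z 0.14 442 [ 0.797 -0.216  0.141] [0.887 0.077 0.178]
side jar z 0.18 414 [ 0.788 -0.219  0.182] [ 0.897 -0.04   0.219]
side jar z 0.22 1291 [ 0.552 -0.213  0.221] [0.891 0.092 0.259]
side jar z 0.26 2084 [ 0.554 -0.157  0.261] [0.886 0.089 0.298]
side jar z 0.3 753 [ 0.615 -0.213  0.301] [0.895 0.101 0.339]
side jar z 0.34 657 [ 0.83  -0.143  0.34 ] [0.899 0.105 0.378]
```

```bash
cat >> h.py <<'E'
def Rtilt(yaw,t):  # tool x along yaw (forward), tool z down, tilted so z leans forward by t
    return R.from_euler('z',yaw).as_matrix()@R.from_euler('y',np.pi-0).as_matrix()@np.eye(3) if False else \
      np.c_[[np.cos(yaw)*np.cos(t),np.sin(yaw)*np.cos(t),np.sin(t)],[np.sin(yaw),-np.cos(yaw),0],[np.cos(yaw)*np.sin(t),np.sin(yaw)*np.sin(t),-np.cos(t)]]
E
python3 - <<'E'
from h import *
R0=Rtilt(.17,np.radians(23)); print(np.linalg.det(R0), R0.round(2))
row([.407,.15,.312],R0)
row([.30,.3,.36],R0)
E
```

```text
1.0000000000000002 [[ 0.91  0.17  0.39]
 [ 0.16 -0.99  0.07]
 [ 0.39  0.   -0.92]]
row t [-0.3626 -0.312  -0.0985] a [-0.5482  0.1103  2.6945] n 0.488 157.7
row t [-0.2245 -0.19   -0.1465] a [-0.5482  0.1103  2.6945] n 0.329 157.7
```

step_arm(steps=[{"jaw": 0.9, "tx": -0.2245, "ty": -0.19, "tz": -0.1465, "ax": -0.274, "ay": 0.055, "az": 1.347}, {"jaw": 0.9, "tx": -0.2245, "ty": -0.19, "tz": -0.1465, "ax": -0.274, "ay": 0.055, "az": 1.347}, {"jaw": 0.9, "tx": -0.2245, "ty": -0.19, "tz": -0.1465, "ax": -0.274, "ay": 0.055, "az": 1.347}, {"jaw": 0.9, "tx": -0.2245, "ty": -0.19, "tz": -0.1465, "ax": -0.274, "ay": 0.055, "az": 1.347}, {"jaw": 0.9, "tx": -0.2245, "ty": -0.19, "tz": -0.1465, "ax": -0.274, "ay": 0.055, "az": 1.347}, {"jaw": 0.9, "tx": -0.2245, "ty": -0.19, "tz": -0.1465, "ax": -0.274, "ay": 0.055, "az": 1.347}, {"jaw": 0.9, "tx": -0.2245, "ty": -0.19, "tz": -0.1465, "ax": -0.274, "ay": 0.055, "az": 1.347}, {"jaw": 0.9, "tx": -0.2245, "ty": -0.19, "tz": -0.1465, "ax": -0.274, "ay": 0.055, "az": 1.347}])

```text
time: 1.8
tool_pos: [0.3024, 0.2978, 0.363]
ee_rot: [2.972, -0.165, 1.735]
wrist_force: [-0.5, 0.9, -0.9]
width: 0.0846
```

```bash
python3 - <<'E'
from h import *
st(); row([.407,.15,.312],Rtilt(.17,np.radians(23)))
E
```

```text
t 1.8 p [0.3024 0.2978 0.363 ] rpy [ 2.972 -0.165  1.735] F [-0.46  0.9  -0.89] w 0.0846 q [ 0.58 -0.35  1.48  0.08  1.79  0.45]
row t [-0.1691  0.0739  0.0365] a [-0.3029  0.0578  1.508 ] n 0.188 88.2
```

step_arm(steps=[{"jaw": 0.9, "tx": -0.169, "ty": 0.074, "tz": 0.0365, "ax": -0.303, "ay": 0.058, "az": 1.508}, {"jaw": 0.9, "tx": -0.169, "ty": 0.074, "tz": 0.0365, "ax": -0.303, "ay": 0.058, "az": 1.508}, {"jaw": 0.9, "tx": -0.169, "ty": 0.074, "tz": 0.0365, "ax": -0.303, "ay": 0.058, "az": 1.508}, {"jaw": 0.9, "tx": -0.169, "ty": 0.074, "tz": 0.0365, "ax": -0.303, "ay": 0.058, "az": 1.508}, {"jaw": 0.9, "tx": -0.169, "ty": 0.074, "tz": 0.0365, "ax": -0.303, "ay": 0.058, "az": 1.508}, {"jaw": 0.9, "tx": -0.169, "ty": 0.074, "tz": 0.0365, "ax": -0.303, "ay": 0.058, "az": 1.508}, {"jaw": 0.9, "tx": -0.169, "ty": 0.074, "tz": 0.0365, "ax": -0.303, "ay": 0.058, "az": 1.508}, {"jaw": 0.9, "tx": -0.169, "ty": 0.074, "tz": 0.0365, "ax": -0.303, "ay": 0.058, "az": 1.508}])

```text
time: 2.6
tool_pos: [0.4071, 0.1496, 0.3122]
ee_rot: [3.071, -0.376, 0.534]
wrist_force: [-0.7, 0.1, 0.1]
width: 0.0845
```

step_arm(steps=[{"jaw": 0.9, "az": 0.33, "ax": -0.02, "ay": 0.02}, {"jaw": 0.9, "az": 0.33, "ax": -0.02, "ay": 0.02}, {"jaw": 0.9, "az": 0.33, "ax": -0.02, "ay": 0.02}, {"jaw": 0.9, "az": 0.33, "ax": -0.02, "ay": 0.02}])

```text
invalid input
```

```bash
python3 - <<'E'
from h import *
st(); row([.407,.15,.312],Rtilt(.17,np.radians(23)))
p,d=snapshot('wrist'); cv2.imwrite('pics/w1.png',p[:,:,::-1]); np.savez('w1.npz',d=d,K=cam('wrist')[0],o=cam('wrist')[1],R=cam('wrist')[2])
for q in ("gold_bar_a","blue_bar_center","rack"):
    for i,s in enumerate(silhouettes('wrist',q)[:3]):
        m=np.array(s['pixels']); P,_,_=pts('wrist',d,m); np.save(f'm_{q}_{i}.npy',m)
        print(q,round(s['confidence'],2),np.array(s['rect']).round().tolist(),np.median(P,0).round(3),np.percentile(P,2,0).round(3),np.percentile(P,98,0).round(3))
E
```

```text
t 2.6 p [0.4071 0.1496 0.3122] rpy [ 3.071 -0.376  0.534] F [-0.69  0.14  0.07] w 0.0845 q [ 0.17 -0.47  1.69  0.07  1.54  1.23]
row t [ 0.0001 -0.0004  0.0002] a [-0.0685  0.0133  0.3373] n 0.0 19.7
gold_bar_a 0.95 [306.0, 160.0, 347.0, 209.0] [0.467 0.162 0.183] [0.449 0.142 0.095] [0.506 0.183 0.19 ]
gold_bar_a 0.56 [320.0, 132.0, 360.0, 174.0] [0.501 0.169 0.185] [0.486 0.148 0.042] [0.565 0.192 0.191]
blue_bar_center 0.86 [329.0, 114.0, 372.0, 140.0] [0.533 0.174 0.187] [0.523 0.155 0.137] [0.565 0.193 0.19 ]
blue_bar_center 0.58 [311.0, 163.0, 350.0, 208.0] [0.467 0.162 0.184] [0.449 0.142 0.099] [0.505 0.183 0.19 ]
rack 0.92 [304.0, 88.0, 374.0, 187.0] [0.586 0.194 0.043] [0.486 0.151 0.001] [0.641 0.218 0.175]
rack 0.7 [338.0, 246.0, 379.0, 284.0] [0.418 0.064 0.032] [0.396 0.049 0.013] [0.439 0.093 0.063]
```

View pics/w1.png

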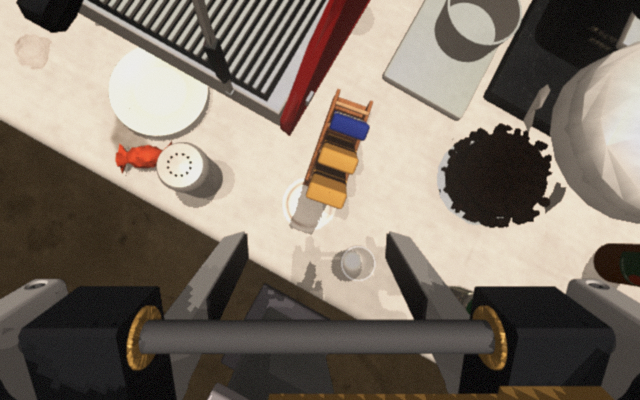

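```bash
cat > fit.py <<'E'
from h import *
def fit(f,masks,yaw=np.radians(10.3),t=np.radians(23)):
    z=np.load(f); d,K,o,Rm=z['d'],z['K'],z['o'],z['R']
    res=[]
    for n in masks:
        m=cv2.erode(np.load(n).astype(np.uint8),np.ones((2,2)))>0
        v,u=np.nonzero(m&(d>0)); q=d[v,u]
        P=np.c_[(u-K[0,2])/K[0,0]*q,(v-K[1,2])/K[1,1]*q,q]@Rm.T+o
        A=Rtilt(yaw,t); # cols: thickness dir, -width dir, -axis
        L=P@A
        top=np.percentile(L[:,2],3); f_=L[L[:,2]<top+.012]   # near upper end
        w=f_[:,1]; th=f_[:,0]
        s=np.median(f_[:,2]); ff=f_[abs(f_[:,2]-s)<.004]
        c=[(np.percentile(ff[:,i],2)+np.percentile(ff[:,i],98))/2 for i in (0,1)]
        ext=[np.ptp(np.percentile(ff[:,i],[2,98])) for i in (0,1)]
        r=cv2.minAreaRect((ff[:,:2]*1000).astype(np.float32))
        print(n,len(P),len(ff),'ext',np.round(ext,3),'top centre',(A@[c[0],c[1],s]).round(4),'rect',np.round(r[1],1),round(r[2],1),(A@[*(np.array(r[0])/1000),s]).round(4))
        # plane normal of top
        n_=np.linalg.svd(ff-ff.mean(0))[2][2]; print('  normal tool',n_.round(3))
        res.append(A@[c[0],c[1],s])
    return res
if __name__=='__main__':
    r=fit('w1.npz',['m_gold_bar_a_0.npy','m_gold_bar_a_1.npy','m_blue_bar_center_0.npy'])
    dd=r[2]-r[0]; print(dd.round(4),np.degrees(np.arctan2(dd[1],dd[0])))
E
python3 fit.py
```

```text
m_gold_bar_a_0.npy 1247 640 ext [0.017 0.036] top centre [0.4577 0.1581 0.1872] rect [38.3 18.4] 89.7 [0.4574 0.158  0.1871]
  normal tool [ 0.046  0.004 -0.999]
m_gold_bar_a_1.npy 1043 641 ext [0.017 0.037] top centre [0.4951 0.1649 0.1874] rect [17.7 38.7] 0.6 [0.4949 0.1645 0.1873]
  normal tool [ 0.042  0.005 -0.999]
m_blue_bar_center_0.npy 640 614 ext [0.016 0.036] top centre [0.5323 0.1716 0.1874] rect [37.9 17.2] 90.0 [0.5323 0.1714 0.1874]
  normal tool [ 0.032 -0.003 -0.999]
[0.0746 0.0134 0.0002] 10.193954317043106
```

step_arm(steps=[{"jaw": 0.9, "tx": 0, "ty": 0, "tz": 0, "az": 0.337, "ax": -0.068, "ay": 0.013}, {"jaw": 0.9, "tx": 0, "ty": 0, "tz": 0, "az": 0.337, "ax": -0.068, "ay": 0.013}, {"jaw": 0.9, "tx": 0, "ty": 0, "tz": 0, "az": 0.337, "ax": -0.068, "ay": 0.013}, {"jaw": 0.9, "tx": 0, "ty": 0, "tz": 0, "az": 0.337, "ax": -0.068, "ay": 0.013}])

```text
time: 3.2
tool_pos: [0.4069, 0.1505, 0.3121]
ee_rot: [3.139, -0.4, 0.185]
wrist_force: [0.2, -0.9, -0.4]
width: 0.0843
```

```bash
python3 - <<'E'
from h import *
A=Rtilt(np.radians(10.2),np.radians(23)); top=np.array([.4577,.158,.1873])
st(); row(top-.05*A[:,2],A); row(top+.025*A[:,2],A)
E
```

```text
t 3.2 p [0.4069 0.1505 0.3121] rpy [ 3.139 -0.4    0.185] F [ 0.16 -0.86 -0.39] w 0.0843 q [ 0.24 -0.48  1.7  -0.03  1.52  1.63]
row t [-0.0014  0.0017  0.085 ] a [-0.      0.0012  0.0068] n 0.085 0.4
row t [-0.0014  0.0017  0.16  ] a [-0.      0.0012  0.0068] n 0.16 0.4
```

step_arm(steps=[{"jaw": 0.9, "tx": -0.0014, "ty": 0.0017, "tz": 0.04, "ax": 0, "ay": 0.001, "az": 0.007}, {"jaw": 0.9, "tx": -0.0014, "ty": 0.0017, "tz": 0.085, "ax": 0, "ay": 0.001, "az": 0.007}, {"jaw": 0.9, "tx": -0.0014, "ty": 0.0017, "tz": 0.115, "ax": 0, "ay": 0.001, "az": 0.007}, {"jaw": 0.9, "tx": -0.0014, "ty": 0.0017, "tz": 0.14, "ax": 0, "ay": 0.001, "az": 0.007}, {"jaw": 0.9, "tx": -0.0014, "ty": 0.0017, "tz": 0.16, "ax": 0, "ay": 0.001, "az": 0.007}, {"jaw": 0.9, "tx": -0.0014, "ty": 0.0017, "tz": 0.16, "ax": 0, "ay": 0.001, "az": 0.007}, {"jaw": 0.9, "tx": -0.0014, "ty": 0.0017, "tz": 0.16, "ax": 0, "ay": 0.001, "az": 0.007}])

```text
time: 3.9
tool_pos: [0.4674, 0.1594, 0.1643]
ee_rot: [3.141, -0.4, 0.179]
wrist_force: [-0.0, -0.5, 0.3]
width: 0.0844
```

```bash
python3 - <<'E'
from h import *
A=Rtilt(np.radians(10.2),np.radians(23)); top=np.array([.4577,.158,.1873])
st(); row(top+.025*A[:,2],A)
E
```

```text
t 3.9 p [0.4674 0.1594 0.1643] rpy [ 3.141 -0.4    0.179] F [-0.03 -0.45  0.34] w 0.0844 q [ 0.23 -0.32  1.89 -0.02  1.18  1.62]
row t [-0.     -0.0003  0.    ] a [0.     0.001  0.0006] n 0.0 0.1
```

Close the jaws.

step_arm(steps=[{"jaw": 0.5, "tx": 0, "ty": 0, "tz": 0, "ax": 0, "ay": 0, "az": 0}, {"jaw": 0.3, "tx": 0, "ty": 0, "tz": 0, "ax": 0, "ay": 0, "az": 0}, {"jaw": 0.3, "tx": 0, "ty": 0, "tz": 0, "ax": 0, "ay": 0, "az": 0}, {"jaw": 0.2, "tx": 0, "ty": 0, "tz": 0, "ax": 0, "ay": 0, "az": 0}, {"jaw": 0.1, "tx": 0, "ty": 0, "tz": 0, "ax": 0, "ay": 0, "az": 0}, {"jaw": 0.1, "tx": 0, "ty": 0, "tz": 0, "ax": 0, "ay": 0, "az": 0}])

```text
time: 4.5
tool_pos: [0.4674, 0.1594, 0.1644]
ee_rot: [3.141, -0.401, 0.179]
wrist_force: [0.4, 0.1, -0.5]
width: 0.04
```

step_arm(steps=[{"jaw": 0.1, "tx": 0, "ty": 0, "tz": -0.015, "ax": 0, "ay": 0, "az": 0}, {"jaw": 0.1, "tx": 0, "ty": 0, "tz": -0.035, "ax": 0, "ay": 0, "az": 0}, {"jaw": 0.1, "tx": 0, "ty": 0, "tz": -0.06, "ax": 0, "ay": 0, "az": 0}, {"jaw": 0.1, "tx": 0, "ty": 0, "tz": -0.085, "ax": 0, "ay": 0, "az": 0}, {"jaw": 0.1, "tx": 0, "ty": 0, "tz": -0.11, "ax": 0, "ay": 0, "az": 0}, {"jaw": 0.1, "tx": 0, "ty": 0, "tz": -0.135, "ax": 0, "ay": 0, "az": 0}, {"jaw": 0.1, "tx": 0, "ty": 0, "tz": -0.16, "ax": 0, "ay": 0, "az": 0}, {"jaw": 0.1, "tx": 0, "ty": 0, "tz": -0.16, "ax": 0, "ay": 0, "az": 0}])

```text
time: 5.3
tool_pos: [0.4064, 0.1486, 0.3157]
ee_rot: [-3.142, -0.407, 0.179]
wrist_force: [-0.2, 0.1, -1.6]
width: 0.0398
```

```bash
python3 - <<'E'
from h import *
st()
for n in ('scene','side'):
    d=np.load(n+'0.npy'); P,u,v=pts(n,d)
    s=(P[:,0]>.4)&(P[:,0]<.56)&(P[:,1]>-.4)&(P[:,1]<-.24)&(P[:,2]>.148)&(P[:,2]<.163)
    Q=P[s]; r=cv2.minAreaRect((Q[:,:2]*1000).astype(np.float32)); print(n,len(Q),r,Q[:,2].mean())
    s=(P[:,0]>.38)&(P[:,0]<.6)&(P[:,1]>-.42)&(P[:,1]<-.22)&(P[:,2]>.004)&(P[:,2]<.14)
    Q=P[s]; print(Q.min(0),Q.max(0))
for z in (0.345,):
    for yaw in (0,): row([.36,0.05,.38],Rtilt(yaw,0)); row([.46,-.31,.38],Rtilt(yaw,0))
E
```

```text
t 5.3 p [0.4064 0.1486 0.3157] rpy [-3.142 -0.407  0.179] F [-0.16  0.06 -1.61] w 0.0398 q [ 0.24 -0.48  1.7  -0.02  1.52  1.63]
scene 185 ((506.7496337890625, -312.90020751953125), (67.3794174194336, 71.40864562988281), 86.19927215576172) 0.1534087451724105
[ 0.38148981 -0.41980945  0.00400999] [ 0.59999728 -0.22001816  0.13993789]
side 206 ((501.6597595214844, -313.1635437011719), (69.5302505493164, 74.05316162109375), 85.19953155517578) 0.1515417521223771
[ 0.38048246 -0.4199064   0.0040171 ] [ 0.59999423 -0.26783536  0.13998945]
row t [-0.0326  0.0888 -0.0841] a [-0.0365 -0.4064  0.1766] n 0.127 25.5
row t [-0.0011  0.4609 -0.0705] a [-0.0365 -0.4064  0.1766] n 0.466 25.5
```

step_arm(steps=[{"jaw": 0.1, "tx": -0.0326, "ty": 0.0888, "tz": -0.0841, "ax": -0.0365, "ay": -0.406, "az": 0.22}, {"jaw": 0.1, "tx": -0.0326, "ty": 0.0888, "tz": -0.0841, "ax": -0.0365, "ay": -0.406, "az": 0.22}, {"jaw": 0.1, "tx": -0.0326, "ty": 0.0888, "tz": -0.0841, "ax": -0.0365, "ay": -0.406, "az": 0.22}, {"jaw": 0.1, "tx": -0.0326, "ty": 0.0888, "tz": -0.0841, "ax": -0.0365, "ay": -0.406, "az": 0.22}])

```text
time: 5.7
tool_pos: [0.3624, 0.0481, 0.3792]
ee_rot: [-3.134, 0.004, -0.047]
wrist_force: [1.0, 0.5, -3.0]
width: 0.0395
```

```bash
python3 - <<'E'
from h import *
st(); row([.43,-.31,.385],Rtilt(np.radians(-4),0))
E
```

```text
t 5.7 p [0.3624 0.0481 0.3792] rpy [-3.134  0.004 -0.047] F [ 0.97  0.49 -2.98] w 0.0395 q [-0.03 -0.29  1.39  0.01  2.05  1.59]
row t [ 0.0844  0.3544 -0.0089] a [-0.0079  0.0039  0.0224] n 0.364 1.4
```

step_arm(steps=[{"jaw": 0.1, "tx": 0.084, "ty": 0.354, "tz": -0.009, "ax": -0.008, "ay": 0.004, "az": 0.022}, {"jaw": 0.1, "tx": 0.084, "ty": 0.354, "tz": -0.009, "ax": -0.008, "ay": 0.004, "az": 0.022}, {"jaw": 0.1, "tx": 0.084, "ty": 0.354, "tz": -0.009, "ax": -0.008, "ay": 0.004, "az": 0.022}, {"jaw": 0.1, "tx": 0.084, "ty": 0.354, "tz": -0.009, "ax": -0.008, "ay": 0.004, "az": 0.022}, {"jaw": 0.1, "tx": 0.084, "ty": 0.354, "tz": -0.009, "ax": -0.008, "ay": 0.004, "az": 0.022}, {"jaw": 0.1, "tx": 0.084, "ty": 0.354, "tz": -0.009, "ax": -0.008, "ay": 0.004, "az": 0.022}, {"jaw": 0.1, "tx": 0.084, "ty": 0.354, "tz": -0.009, "ax": -0.008, "ay": 0.004, "az": 0.022}, {"jaw": 0.1, "tx": 0.084, "ty": 0.354, "tz": -0.009, "ax": -0.008, "ay": 0.004, "az": 0.022}])

```text
time: 6.5
tool_pos: [0.4303, -0.3129, 0.3804]
ee_rot: [-3.14, 0.003, -0.072]
wrist_force: [0.2, -0.0, -1.9]
width: 0.0399
```

step_arm(steps=[{"jaw": 0.1, "tx": 0, "ty": 0, "tz": 0, "ax": 0, "ay": 0, "az": 0}, {"jaw": 0.1, "tx": 0, "ty": 0, "tz": 0, "ax": 0, "ay": 0, "az": 0}])

```text
time: 6.7
tool_pos: [0.4306, -0.3118, 0.3782]
ee_rot: [-3.137, 0.006, -0.07]
wrist_force: [-0.4, -0.5, -1.8]
width: 0.0397
```

```bash
cat > tin.py <<'E'
from h import *
import sys
tag=sys.argv[1]; st()
K,o,Rm=cam('wrist'); p,d=snapshot('wrist'); cv2.imwrite(f'pics/{tag}.png',p[:,:,::-1]); np.savez(tag+'.npz',d=d,K=K,o=o,R=Rm)
P,u,v=pts('wrist',d)
s=(P[:,0]>.45)&(P[:,0]<.56)&(P[:,1]>-.37)&(P[:,1]<-.26)&(abs(P[:,2]-.153)<.006)
Q=P[s]; r=cv2.minAreaRect((Q[:,:2]*1000).astype(np.float32)); print(len(Q),r,np.median(Q[:,2]))
s=(P[:,0]>.48)&(P[:,0]<.53)&(P[:,1]>-.335)&(P[:,1]<-.29)&(P[:,2]<.12); print('floor',np.percentile(P[s][:,2],[5,25,50,75,95]).round(3) if s.any() else '')
E
python3 tin.py w2
```

```text
t 6.7 p [ 0.4306 -0.3118  0.3782] rpy [-3.137  0.006 -0.07 ] F [-0.41 -0.52 -1.83] w 0.0397 q [-0.73  0.08  1.05  0.    2.02  0.91]
852 ((506.1793518066406, -312.4476013183594), (65.75830841064453, 68.99579620361328), 86.14012908935547) 0.15574748159265284
floor [0.041 0.042 0.042 0.043 0.044]
```

View pics/w2.png

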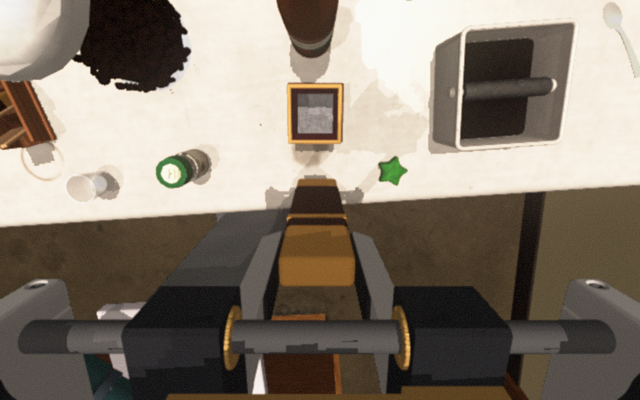

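```bash
cat > grip.py <<'E'
from h import *
import sys
def grip(tag):
    z=np.load(tag+'.npz'); d,K=z['d'],z['K']; o=get_obs(); v,u=np.nonzero((d>.05)&(d<.5)); q=d[v,u]
    P=np.c_[(u-K[0,2])/K[0,0]*q,(v-K[1,2])/K[1,1]*q,q]@z['R'].T+z['o']
    M=tool(); L=(P-M[:3,3])@M[:3,:3]
    f=L[(abs(L[:,1])<.017)&(L[:,0]>0)&(L[:,0]<.025)&(L[:,2]>-.02)&(L[:,2]<.16)]
    t=L[(abs(L[:,1])<.015)&(abs(L[:,0])<.006)&(L[:,2]>-.05)&(L[:,2]<0)]
    print('face x vs z',np.polyfit(f[:,2],f[:,0],1).round(4),len(f),'zmax',np.percentile(f[:,2],99).round(4),'top z',np.median(t[:,2]).round(4) if len(t) else None)
    for a in np.arange(-.02,.16,.03):
        g=f[(f[:,2]>a)&(f[:,2]<a+.03)]
        if len(g)>5: print(a.round(2),len(g),np.median(g[:,0]).round(4))
    g=L[(L[:,0]>0)&(L[:,0]<.025)&(L[:,2]>.08)&(L[:,2]<.15)&(abs(L[:,1])<.04)]
    print('y extent low',np.percentile(g[:,1],[1,99]).round(4))
if __name__=='__main__': grip(sys.argv[1])
E
python3 grip.py w2
cat > place.py <<'E'
from h import *
# bar tip at (off along tin x) with lean s (top towards +tin x when s>0); tip depth below rim
C=np.array([.506,-.3125,0]); Y=np.radians(-3.9); X=np.array([np.cos(Y),np.sin(Y),0])
def tgt(off,lean,tipz,gx=0.,g=0.,L=.155):
    # gx: bar centreline offset in tool x at TCP; g: slope of centreline dx/dz in tool
    Rm=Rtilt(Y,-(lean)+np.arctan(g)*-1 if g else -lean)
    tip=C+X*off+[0,0,tipz]
    return tip-Rm@np.array([gx+g*L,0,L]),Rm
E
python3 - <<'E'
from place import *
for z in (.185,.10): row(*tgt(.012,.05,z))
E
```

```text
face x vs z [0.0268 0.0092] 3739 zmax 0.1493 top z -0.0236
-0.02 1356 0.0089
0.01 913 0.01
0.04 573 0.0109
0.07 406 0.0116
0.1 292 0.0122
0.13 199 0.0126
y extent low [-0.0191  0.0193]
row t [ 0.0953 -0.0038  0.0392] a [-0.0039 -0.0456 -0.0013] n 0.103 2.6
row t [ 0.0957 -0.0035  0.1242] a [-0.0039 -0.0456 -0.0013] n 0.157 2.6
```

```bash
python3 - <<'E'
from place import *
for z in (.20,.17,.08,.06): row(*tgt(.012,.05,z,0,.027))
E
```

```text
row t [ 0.0952 -0.0039  0.0241] a [-0.0039 -0.0726 -0.0012] n 0.098 4.2
row t [ 0.0954 -0.0037  0.0541] a [-0.0039 -0.0726 -0.0012] n 0.11 4.2
row t [ 0.0958 -0.0034  0.1441] a [-0.0039 -0.0726 -0.0012] n 0.173 4.2
row t [ 0.0959 -0.0033  0.1641] a [-0.0039 -0.0726 -0.0012] n 0.19 4.2
```

step_arm(steps=[{"jaw": 0.1, "tx": 0.045, "ty": -0.002, "tz": 0.01, "ax": -0.004, "ay": -0.036, "az": -0.001}, {"jaw": 0.1, "tx": 0.085, "ty": -0.004, "tz": 0.02, "ax": -0.004, "ay": -0.073, "az": -0.001}, {"jaw": 0.1, "tx": 0.0952, "ty": -0.0039, "tz": 0.024, "ax": -0.004, "ay": -0.073, "az": -0.001}, {"jaw": 0.1, "tx": 0.0952, "ty": -0.0039, "tz": 0.024, "ax": -0.004, "ay": -0.073, "az": -0.001}, {"jaw": 0.1, "tx": 0.0954, "ty": -0.0038, "tz": 0.045, "ax": -0.004, "ay": -0.073, "az": -0.001}, {"jaw": 0.1, "tx": 0.0954, "ty": -0.0038, "tz": 0.054, "ax": -0.004, "ay": -0.073, "az": -0.001}, {"jaw": 0.1, "tx": 0.0954, "ty": -0.0038, "tz": 0.054, "ax": -0.004, "ay": -0.073, "az": -0.001}, {"jaw": 0.1, "tx": 0.0954, "ty": -0.0038, "tz": 0.054, "ax": -0.004, "ay": -0.073, "az": -0.001}])

```text
time: 7.55
tool_pos: [0.5249, -0.3136, 0.3267]
ee_rot: [3.14, 0.076, -0.069]
wrist_force: [0.3, -0.0, -1.5]
width: 0.0397
```

```bash
python3 - <<'E'
from place import *
p,d=snapshot('wrist');cv2.imwrite('pics/w3.png',p[:,:,::-1]); K,o,Rm=cam('wrist'); np.savez('w3.npz',d=d,K=K,o=o,R=Rm)
p2,d2=snapshot('scene'); cv2.imwrite('pics/v3.png',np.hstack([cv2.resize(p2[195:315,320:440,::-1],(400,400)),p[0:400,120:520,::-1]]))
st()
for z in (.17,.075): row(*tgt(.012,.05,z,0,.027))
E
python3 grip.py w3
```

```text
t 7.65 p [ 0.5254 -0.3139  0.3268] rpy [ 3.14   0.075 -0.069] F [-0.17 -0.31 -0.84] w 0.0399 q [-0.61  0.29  0.91 -0.04  2.    1.01]
row t [ 0.0005 -0.0001  0.002 ] a [ 0.0015 -0.002  -0.0007] n 0.002 0.1
row t [ 0.0076 -0.0002  0.0967] a [ 0.0015 -0.002  -0.0007] n 0.097 0.1
face x vs z [0.0205 0.0087] 3589 zmax 0.1452 top z -0.0248
-0.02 1316 0.0085
0.01 867 0.0093
0.04 557 0.01
0.07 410 0.0105
0.1 275 0.0109
0.13 164 0.0111
y extent low [-0.0197  0.0188]
```

View pics/v3.png

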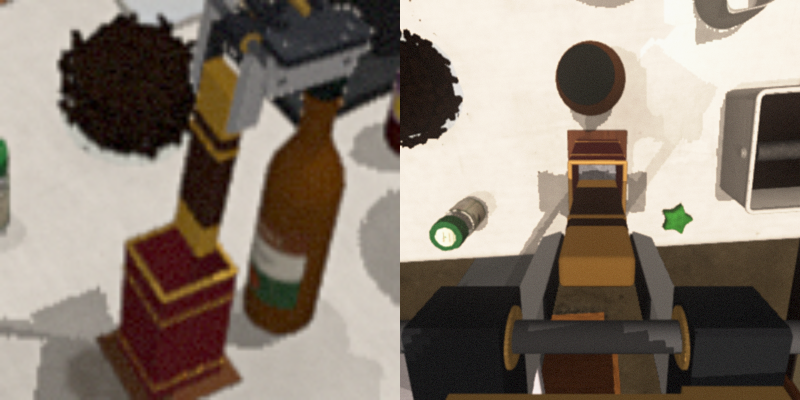

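step_arm(steps=[{"jaw": 0.1, "tx": 0.002, "ty": 0, "tz": 0.02, "ax": 0, "ay": 0, "az": 0}, {"jaw": 0.1, "tx": 0.0034, "ty": 0, "tz": 0.04, "ax": 0, "ay": 0, "az": 0}, {"jaw": 0.1, "tx": 0.005, "ty": 0, "tz": 0.06, "ax": 0, "ay": 0, "az": 0}, {"jaw": 0.1, "tx": 0.0065, "ty": 0, "tz": 0.08, "ax": 0, "ay": 0, "az": 0}, {"jaw": 0.1, "tx": 0.0076, "ty": 0, "tz": 0.095, "ax": 0, "ay": 0, "az": 0}, {"jaw": 0.1, "tx": 0.0076, "ty": 0, "tz": 0.097, "ax": 0, "ay": 0, "az": 0}, {"jaw": 0.1, "tx": 0.0076, "ty": 0, "tz": 0.097, "ax": 0, "ay": 0, "az": 0}])

```text
time: 8.35
tool_pos: [0.5256, -0.3142, 0.2298]
ee_rot: [3.14, 0.075, -0.069]
wrist_force: [-0.3, 0.5, -2.2]
width: 0.0398
```

```bash
cat > force.py <<'E'
from place import *
f=[]
for i in range(8): snapshot('side'); f.append(get_obs()['wrist_force'])
print('meanF',np.mean(f,0).round(2),'sd',np.std(f,0).round(2)); st()
E
python3 force.py
```

```text
meanF [ 0.   -0.25 -1.56] sd [0.29 0.51 0.44]
t 8.75 p [ 0.5259 -0.3142  0.2302] rpy [ 3.139  0.074 -0.069] F [ 0.18 -0.59 -2.43] w 0.04 q [-0.61  0.28  1.12 -0.04  1.81  1.02]
```

step_arm(steps=[{"jaw": 0.1, "tx": 0.0004, "ty": 0, "tz": 0.005, "ax": 0, "ay": 0, "az": 0}, {"jaw": 0.1, "tx": 0.0008, "ty": 0, "tz": 0.01, "ax": 0, "ay": 0, "az": 0}, {"jaw": 0.1, "tx": 0.001, "ty": 0, "tz": 0.014, "ax": 0, "ay": 0, "az": 0}, {"jaw": 0.1, "tx": 0.0014, "ty": 0, "tz": 0.018, "ax": 0, "ay": 0, "az": 0}, {"jaw": 0.1, "tx": 0.0014, "ty": 0, "tz": 0.018, "ax": 0, "ay": 0, "az": 0}])

```text
time: 9.25
tool_pos: [0.5255, -0.314, 0.2109]
ee_rot: [3.141, 0.076, -0.069]
wrist_force: [0.2, 1.2, -1.5]
width: 0.0399
```

```bash
python3 force.py
```

```text
meanF [ 0.15 -0.11 -1.87] sd [0.45 0.38 0.4 ]
t 9.65 p [ 0.526  -0.3143  0.2124] rpy [ 3.139  0.074 -0.069] F [ 0.26 -0.09 -1.72] w 0.0399 q [-0.61  0.28  1.15 -0.04  1.77  1.02]
```

step_arm(steps=[{"jaw": 0.1, "tx": 0.0002, "ty": 0, "tz": 0.003, "ax": 0, "ay": 0, "az": 0}, {"jaw": 0.1, "tx": 0.0004, "ty": 0, "tz": 0.006, "ax": 0, "ay": 0, "az": 0}, {"jaw": 0.1, "tx": 0.0006, "ty": 0, "tz": 0.008, "ax": 0, "ay": 0, "az": 0}, {"jaw": 0.1, "tx": 0.0006, "ty": 0, "tz": 0.008, "ax": 0, "ay": 0, "az": 0}])

```text
time: 10.05
tool_pos: [0.5258, -0.3142, 0.2036]
ee_rot: [3.14, 0.075, -0.069]
wrist_force: [-0.3, -0.4, -2.3]
width: 0.0397
```

```bash
python3 force.py
```

```text
meanF [ 0.06  0.05 -1.68] sd [0.53 0.7  0.47]
t 10.45 p [ 0.5261 -0.3144  0.2046] rpy [ 3.139  0.073 -0.069] F [-0.38 -0.21 -2.08] w 0.0398 q [-0.61  0.28  1.17 -0.04  1.76  1.02]
```

step_arm(steps=[{"jaw": 0.1, "tx": 0.0002, "ty": 0, "tz": 0.002, "ax": 0, "ay": 0, "az": 0}, {"jaw": 0.1, "tx": 0.0003, "ty": 0, "tz": 0.004, "ax": 0, "ay": 0, "az": 0}, {"jaw": 0.1, "tx": 0.0004, "ty": 0, "tz": 0.006, "ax": 0, "ay": 0, "az": 0}, {"jaw": 0.1, "tx": 0.0004, "ty": 0, "tz": 0.006, "ax": 0, "ay": 0, "az": 0}])

```text
time: 10.85
tool_pos: [0.5258, -0.3142, 0.1979]
ee_rot: [3.14, 0.074, -0.069]
wrist_force: [-0.1, -0.8, -1.6]
width: 0.0397
```

```bash
python3 force.py
```

```text
meanF [ 0.27  0.21 -1.85] sd [0.48 0.42 0.56]
t 11.25 p [ 0.5261 -0.3144  0.1987] rpy [ 3.139  0.073 -0.069] F [ 1.02  0.39 -1.45] w 0.0396 q [-0.61  0.28  1.18 -0.04  1.75  1.03]
```

step_arm(steps=[{"jaw": 0.1, "tx": 0.0002, "ty": 0, "tz": 0.002, "ax": 0, "ay": 0, "az": 0}, {"jaw": 0.1, "tx": 0.0003, "ty": 0, "tz": 0.004, "ax": 0, "ay": 0, "az": 0}, {"jaw": 0.1, "tx": 0.0003, "ty": 0, "tz": 0.004, "ax": 0, "ay": 0, "az": 0}])

```text
time: 11.55
tool_pos: [0.5261, -0.3144, 0.1943]
ee_rot: [3.139, 0.073, -0.069]
wrist_force: [0.8, -0.3, -2.5]
width: 0.0398
```

```bash
python3 force.py
```

```text
meanF [ 0.15 -0.41 -1.44] sd [0.46 0.52 0.36]
t 11.95 p [ 0.5261 -0.3144  0.1947] rpy [ 3.139  0.073 -0.069] F [-0.27 -0.07 -1.41] w 0.0397 q [-0.61  0.28  1.18 -0.04  1.74  1.03]
```

step_arm(steps=[{"jaw": 0.1, "tx": 0.0002, "ty": 0, "tz": 0.002, "ax": 0, "ay": 0, "az": 0}, {"jaw": 0.1, "tx": 0.0003, "ty": 0, "tz": 0.004, "ax": 0, "ay": 0, "az": 0}, {"jaw": 0.1, "tx": 0.0003, "ty": 0, "tz": 0.004, "ax": 0, "ay": 0, "az": 0}])

```text
time: 12.25
tool_pos: [0.5261, -0.3145, 0.1905]
ee_rot: [3.139, 0.073, -0.069]
wrist_force: [1.0, 0.0, -0.5]
width: 0.0396
```

```bash
python3 force.py
```

```text
meanF [-0.06  0.02 -0.49] sd [0.32 0.32 0.49]
t 12.65 p [ 0.5261 -0.3144  0.1908] rpy [ 3.139  0.073 -0.069] F [-0.45  0.52 -0.69] w 0.0396 q [-0.61  0.28  1.19 -0.04  1.73  1.03]
```

step_arm(steps=[{"jaw": 0.1, "tx": 0.0002, "ty": 0, "tz": 0.002, "ax": 0, "ay": 0, "az": 0}, {"jaw": 0.1, "tx": 0.0002, "ty": 0, "tz": 0.003, "ax": 0, "ay": 0, "az": 0}, {"jaw": 0.1, "tx": 0.0002, "ty": 0, "tz": 0.003, "ax": 0, "ay": 0, "az": 0}])

```text
time: 12.95
tool_pos: [0.5261, -0.3145, 0.1877]
ee_rot: [3.139, 0.073, -0.069]
wrist_force: [0.8, 0.6, 1.2]
width: 0.0397
```

```bash
python3 force.py
```

```text
meanF [-0.16  0.22  0.23] sd [0.71 0.52 0.5 ]
t 13.35 p [ 0.5261 -0.3144  0.1879] rpy [ 3.139  0.073 -0.069] F [0.55 1.31 0.  ] w 0.0399 q [-0.61  0.28  1.2  -0.04  1.72  1.03]
```

step_arm(steps=[{"jaw": 0.43, "tx": 0, "ty": 0, "tz": 0, "ax": 0, "ay": 0, "az": 0}, {"jaw": 0.48, "tx": 0, "ty": 0, "tz": 0, "ax": 0, "ay": 0, "az": 0}, {"jaw": 0.55, "tx": 0, "ty": 0, "tz": 0, "ax": 0, "ay": 0, "az": 0}, {"jaw": 0.65, "tx": 0, "ty": 0, "tz": 0, "ax": 0, "ay": 0, "az": 0}, {"jaw": 0.75, "tx": 0, "ty": 0, "tz": 0, "ax": 0, "ay": 0, "az": 0}, {"jaw": 0.75, "tx": 0, "ty": 0, "tz": 0, "ax": 0, "ay": 0, "az": 0}])

```text
time: 13.95
tool_pos: [0.5261, -0.3144, 0.1879]
ee_rot: [3.139, 0.073, -0.069]
wrist_force: [0.7, -0.1, -0.3]
width: 0.0697
```

step_arm(steps=[{"jaw": 0.75, "tx": 0, "ty": 0, "tz": -0.02, "ax": 0, "ay": 0, "az": 0}, {"jaw": 0.75, "tx": 0, "ty": 0, "tz": -0.04, "ax": 0, "ay": 0, "az": 0}, {"jaw": 0.75, "tx": 0, "ty": 0, "tz": -0.07, "ax": 0, "ay": 0, "az": 0}, {"jaw": 0.8, "tx": 0, "ty": 0, "tz": -0.11, "ax": 0, "ay": 0, "az": 0}, {"jaw": 0.8, "tx": 0, "ty": 0, "tz": -0.15, "ax": 0, "ay": 0, "az": 0}, {"jaw": 0.8, "tx": 0, "ty": 0, "tz": -0.17, "ax": 0, "ay": 0, "az": 0}, {"jaw": 0.8, "tx": 0, "ty": 0, "tz": -0.17, "ax": 0, "ay": 0, "az": 0}])

```text
time: 14.65
tool_pos: [0.5394, -0.3153, 0.3619]
ee_rot: [3.134, 0.066, -0.069]
wrist_force: [-0.2, 1.1, -0.1]
width: 0.0754
```

```bash
cat > look.py <<'E'
from place import *
import sys
tag=sys.argv[1]
p,d=snapshot('wrist');K,o,Rm=cam('wrist'); np.savez(tag+'.npz',d=d,K=K,o=o,R=Rm)
p2,d2=snapshot('scene'); p3,d3=snapshot('side')
f=lambda a:cv2.resize(a[:,:,::-1],(300,300))
cv2.imwrite(f'pics/{tag}.png',np.hstack([f(p2[205:315,330:440]),f(p3[170:300,310:440]),cv2.resize(p[:,:,::-1],None,fx=.0,fy=.0,dsize=(200,300)) if False else f(p[0:240,200:440])])[:, :800] if False else cv2.resize(np.hstack([f(p2[205:315,330:440]),f(p3[170:300,310:440]),f(p[0:240,200:440])]),(798,266)))
st()
for n,dd in (('wrist',d),('scene',d2),('side',d3)):
    P,u,v=pts(n,dd); Q=(P-C)@np.c_[X,[-X[1],X[0],0],[0,0,1]]
    s=(abs(Q[:,0])<.06)&(abs(Q[:,1])<.045)&(Q[:,2]>.168)&(Q[:,2]<.26); q=Q[s]
    if len(q): print(n,len(q),'above rim: min',np.percentile(q,2,0).round(3),'max',np.percentile(q,98,0).round(3))
    t=q[q[:,2]>np.percentile(q[:,2],98)-.006] if len(q) else q
    if len(t): print('  top',t.mean(0).round(4),np.percentile(t,2,0).round(3),np.percentile(t,98,0).round(3))
E
python3 look.py v4
```

```text
t 14.8 p [ 0.5383 -0.3147  0.3554] rpy [ 3.14   0.075 -0.069] F [ 0.09 -0.47 -0.44] w 0.0752 q [-0.6   0.34  0.79 -0.04  2.07  1.02]
wrist 902 above rim: min [ 0.003 -0.018  0.171] max [0.019 0.019 0.209]
  top [0.0116 0.0006 0.2071] [ 0.003 -0.018  0.204] [0.019 0.019 0.209]
scene 228 above rim: min [-0.001 -0.022  0.169] max [0.016 0.017 0.216]
  top [ 0.0071 -0.0021  0.2134] [-0.001 -0.02   0.21 ] [0.016 0.017 0.217]
side 346 above rim: min [-0.009 -0.023  0.169] max [0.009 0.016 0.213]
  top [-0.0014 -0.0039  0.2113] [-0.008 -0.023  0.208] [0.01  0.017 0.214]
```

View pics/v4.png

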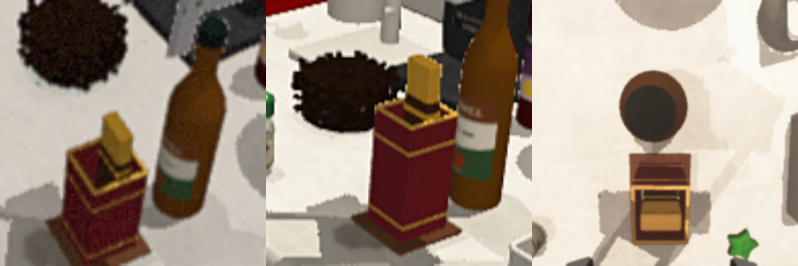

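```bash
python3 - <<'E'
from place import *
A=Rtilt(np.radians(10.2),np.radians(23)); top=np.array([.495,.1648,.1874])
row([.40,-.1,.36],Rtilt(0,0)); 
D=np.linalg.inv(T([.40,-.1,.36],Rtilt(0,0)))@T(top-.12*A[:,2],A); print(D[:3,3].round(4),R.from_matrix(D[:3,:3]).as_rotvec().round(4))
E
```

```text
row t [-0.1526 -0.2047  0.0067] a [-0.0013  0.0755 -0.0688] n 0.255 5.9
[ 0.0489 -0.2565  0.0621] [ 0.0357  0.4004 -0.1756]
```

step_arm(steps=[{"jaw": 0.85, "tx": -0.1526, "ty": -0.2047, "tz": 0.0067, "ax": -0.001, "ay": 0.0755, "az": -0.069}, {"jaw": 0.85, "tx": -0.1526, "ty": -0.2047, "tz": 0.0067, "ax": -0.001, "ay": 0.0755, "az": -0.069}, {"jaw": 0.85, "tx": -0.1526, "ty": -0.2047, "tz": 0.0067, "ax": -0.001, "ay": 0.0755, "az": -0.069}, {"jaw": 0.85, "tx": -0.1526, "ty": -0.2047, "tz": 0.0067, "ax": -0.001, "ay": 0.0755, "az": -0.069}, {"jaw": 0.85, "tx": -0.1526, "ty": -0.2047, "tz": 0.0067, "ax": -0.001, "ay": 0.0755, "az": -0.069}, {"jaw": 0.85, "tx": -0.1526, "ty": -0.2047, "tz": 0.0067, "ax": -0.001, "ay": 0.0755, "az": -0.069}, {"jaw": 0.85, "tx": -0.1526, "ty": -0.2047, "tz": 0.0067, "ax": -0.001, "ay": 0.0755, "az": -0.069}])

```text
time: 15.5
tool_pos: [0.3992, -0.0991, 0.3589]
ee_rot: [-3.141, 0.001, 0.002]
wrist_force: [0.4, -0.1, 0.0]
width: 0.0797
```

step_arm(steps=[{"jaw": 0.9, "tx": 0.049, "ty": -0.2565, "tz": 0.062, "ax": 0.036, "ay": 0.4, "az": -0.176}, {"jaw": 0.9, "tx": 0.049, "ty": -0.2565, "tz": 0.062, "ax": 0.036, "ay": 0.4, "az": -0.176}, {"jaw": 0.9, "tx": 0.049, "ty": -0.2565, "tz": 0.062, "ax": 0.036, "ay": 0.4, "az": -0.176}, {"jaw": 0.9, "tx": 0.049, "ty": -0.2565, "tz": 0.062, "ax": 0.036, "ay": 0.4, "az": -0.176}, {"jaw": 0.9, "tx": 0.049, "ty": -0.2565, "tz": 0.062, "ax": 0.036, "ay": 0.4, "az": -0.176}, {"jaw": 0.9, "tx": 0.049, "ty": -0.2565, "tz": 0.062, "ax": 0.036, "ay": 0.4, "az": -0.176}, {"jaw": 0.9, "tx": 0.049, "ty": -0.2565, "tz": 0.062, "ax": 0.036, "ay": 0.4, "az": -0.176}, {"jaw": 0.9, "tx": 0.049, "ty": -0.2565, "tz": 0.062, "ax": 0.036, "ay": 0.4, "az": -0.176}])

```text
time: 16.3
tool_pos: [0.4482, 0.1568, 0.2953]
ee_rot: [3.141, -0.397, 0.18]
wrist_force: [-0.7, -0.4, -0.7]
width: 0.0846
```

```bash
python3 - <<'E'
from fit import *
st(); K,o,Rm=cam('wrist'); p,d=snapshot('wrist'); np.savez('w5.npz',d=d,K=K,o=o,R=Rm); cv2.imwrite('pics/w5.png',p[:,:,::-1])
names=[]
for q in ("gold_bar_a","blue_bar_center"):
    for i,s in enumerate(silhouettes('wrist',q)[:1]):
        n=f'n_{q}_{i}.npy'; np.save(n,np.array(s['pixels'])); names.append(n); print(q,s['confidence'],s['rect'])
r=fit('w5.npz',names)
A=Rtilt(np.radians(10.2),np.radians(23)); 
for top in ([.495,.1648,.1874],r[0]): row(top+.025*A[:,2],A)
E
```

```text
t 16.3 p [0.4482 0.1568 0.2953] rpy [ 3.141 -0.397  0.18 ] F [-0.66 -0.4  -0.73] w 0.0846 q [ 0.23 -0.38  1.67 -0.02  1.46  1.62]
gold_bar_a 0.56 [297.0, 164.7, 340.9, 205.4]
blue_bar_center 0.67 [297.6, 135.3, 340.8, 167.6]
n_gold_bar_a_0.npy 1415 726 ext [0.016 0.037] top centre [0.4958 0.1643 0.1872] rect [38.5 17. ] 89.7 [0.4958 0.1642 0.1872]
  normal tool [ 0.048  0.005 -0.999]
n_blue_bar_center_0.npy 1152 747 ext [0.017 0.037] top centre [0.5327 0.1709 0.187 ] rect [17.6 38.9] 0.2 [0.5327 0.1709 0.187 ]
  normal tool [ 0.038  0.008 -0.999]
row t [ 0.001  -0.0005  0.1445] a [-0.      0.001  -0.0007] n 0.145 0.1
row t [1.50e-03 1.00e-04 1.45e-01] a [-0.      0.001  -0.0007] n 0.145 0.1
```

step_arm(steps=[{"jaw": 0.9, "tx": 0.0012, "ty": 0, "tz": 0.04, "ax": 0, "ay": 0.001, "az": 0}, {"jaw": 0.9, "tx": 0.0012, "ty": 0, "tz": 0.08, "ax": 0, "ay": 0.001, "az": 0}, {"jaw": 0.9, "tx": 0.0012, "ty": 0, "tz": 0.11, "ax": 0, "ay": 0.001, "az": 0}, {"jaw": 0.9, "tx": 0.0012, "ty": 0, "tz": 0.135, "ax": 0, "ay": 0.001, "az": 0}, {"jaw": 0.9, "tx": 0.0012, "ty": 0, "tz": 0.145, "ax": 0, "ay": 0.001, "az": 0}, {"jaw": 0.9, "tx": 0.0012, "ty": 0, "tz": 0.145, "ax": 0, "ay": 0.001, "az": 0}])

```text
time: 17.05
tool_pos: [0.5049, 0.1647, 0.1626]
ee_rot: [3.142, -0.399, 0.175]
wrist_force: [-0.6, 0.0, 0.2]
width: 0.0844
```

step_arm(steps=[{"jaw": 0.5, "tx": 0, "ty": 0, "tz": 0, "ax": 0, "ay": 0, "az": 0}, {"jaw": 0.3, "tx": 0, "ty": 0, "tz": 0, "ax": 0, "ay": 0, "az": 0}, {"jaw": 0.3, "tx": 0, "ty": 0, "tz": 0, "ax": 0, "ay": 0, "az": 0}, {"jaw": 0.2, "tx": 0, "ty": 0, "tz": 0, "ax": 0, "ay": 0, "az": 0}, {"jaw": 0.1, "tx": 0, "ty": 0, "tz": 0, "ax": 0, "ay": 0, "az": 0}, {"jaw": 0.1, "tx": 0, "ty": 0, "tz": 0, "ax": 0, "ay": 0, "az": 0}])

```text
time: 17.65
tool_pos: [0.5049, 0.1649, 0.1629]
ee_rot: [-3.141, -0.399, 0.175]
wrist_force: [0.5, -0.0, 0.1]
width: 0.0402
```

step_arm(steps=[{"jaw": 0.1, "tx": 0, "ty": 0, "tz": -0.015, "ax": 0, "ay": 0, "az": 0}, {"jaw": 0.1, "tx": 0, "ty": 0, "tz": -0.035, "ax": 0, "ay": 0, "az": 0}, {"jaw": 0.1, "tx": 0, "ty": 0, "tz": -0.06, "ax": 0, "ay": 0, "az": 0}, {"jaw": 0.1, "tx": 0, "ty": 0, "tz": -0.085, "ax": 0, "ay": 0, "az": 0}, {"jaw": 0.1, "tx": 0, "ty": 0, "tz": -0.11, "ax": 0, "ay": 0, "az": 0}, {"jaw": 0.1, "tx": 0, "ty": 0, "tz": -0.135, "ax": 0, "ay": 0, "az": 0}, {"jaw": 0.1, "tx": 0, "ty": 0, "tz": -0.16, "ax": 0, "ay": 0, "az": 0}, {"jaw": 0.1, "tx": 0, "ty": 0, "tz": -0.16, "ax": 0, "ay": 0, "az": 0}])

```text
time: 18.45
tool_pos: [0.4443, 0.1543, 0.3148]
ee_rot: [-3.141, -0.407, 0.176]
wrist_force: [0.2, 0.1, -0.5]
width: 0.0396
```

```bash
python3 - <<'E'
from place import *
st(); row([.37,.04,.385],Rtilt(Y,0))
D=np.linalg.inv(T([.37,.04,.385],Rtilt(Y,0)))@T([.42,-.31,.395],Rtilt(Y,0)); print(D[:3,3].round(4))
E
```

```text
t 18.45 p [0.4443 0.1543 0.3148] rpy [-3.141 -0.407  0.176] F [ 0.24  0.12 -0.53] w 0.0396 q [ 0.23 -0.4   1.65 -0.02  1.49  1.62]
row t [-0.0578  0.0995 -0.1014] a [-0.0502 -0.4047  0.2404] n 0.153 27.1
[ 0.0737  0.3458 -0.01  ]
```

step_arm(steps=[{"jaw": 0.1, "tx": -0.058, "ty": 0.0995, "tz": -0.101, "ax": -0.05, "ay": -0.405, "az": 0.24}, {"jaw": 0.1, "tx": -0.058, "ty": 0.0995, "tz": -0.101, "ax": -0.05, "ay": -0.405, "az": 0.24}, {"jaw": 0.1, "tx": -0.058, "ty": 0.0995, "tz": -0.101, "ax": -0.05, "ay": -0.405, "az": 0.24}, {"jaw": 0.1, "tx": -0.058, "ty": 0.0995, "tz": -0.101, "ax": -0.05, "ay": -0.405, "az": 0.24}, {"jaw": 0.1, "tx": -0.058, "ty": 0.0995, "tz": -0.101, "ax": -0.05, "ay": -0.405, "az": 0.24}])

```text
time: 18.95
tool_pos: [0.3711, 0.0395, 0.3833]
ee_rot: [-3.141, 0.001, -0.069]
wrist_force: [-0.1, 0.2, -1.4]
width: 0.0402
```

step_arm(steps=[{"jaw": 0.1, "tx": 0.0737, "ty": 0.346, "tz": -0.01, "ax": 0, "ay": 0, "az": 0}, {"jaw": 0.1, "tx": 0.0737, "ty": 0.346, "tz": -0.01, "ax": 0, "ay": 0, "az": 0}, {"jaw": 0.1, "tx": 0.0737, "ty": 0.346, "tz": -0.01, "ax": 0, "ay": 0, "az": 0}, {"jaw": 0.1, "tx": 0.0737, "ty": 0.346, "tz": -0.01, "ax": 0, "ay": 0, "az": 0}, {"jaw": 0.1, "tx": 0.0737, "ty": 0.346, "tz": -0.01, "ax": 0, "ay": 0, "az": 0}, {"jaw": 0.1, "tx": 0.0737, "ty": 0.346, "tz": -0.01, "ax": 0, "ay": 0, "az": 0}, {"jaw": 0.1, "tx": 0.0737, "ty": 0.346, "tz": -0.01, "ax": 0, "ay": 0, "az": 0}, {"jaw": 0.1, "tx": 0.0737, "ty": 0.346, "tz": -0.01, "ax": 0, "ay": 0, "az": 0}])

```text
time: 19.75
tool_pos: [0.4216, -0.3145, 0.3875]
ee_rot: [-3.138, 0.006, -0.072]
wrist_force: [1.3, 0.3, -0.6]
width: 0.0398
```

step_arm(steps=[{"jaw": 0.1, "tx": 0, "ty": 0, "tz": 0, "ax": 0, "ay": 0, "az": 0}, {"jaw": 0.1, "tx": 0, "ty": 0, "tz": 0, "ax": 0, "ay": 0, "az": 0}])

```text
time: 19.95
tool_pos: [0.4221, -0.3131, 0.3854]
ee_rot: [-3.135, 0.009, -0.07]
wrist_force: [-0.0, -0.2, -1.4]
width: 0.0395
```

```bash
python3 look.py v6; python3 grip.py v6; python3 force.py; python3 - <<'E'
from place import *
z=np.load('v6.npz'); d,K=z['d'],z['K']; v,u=np.nonzero(d>0); q=d[v,u]
P=np.c_[(u-K[0,2])/K[0,0]*q,(v-K[1,2])/K[1,1]*q,q]@z['R'].T+z['o']
Q=(P-C)@np.c_[X,[-X[1],X[0],0],[0,0,1]]
s=(abs(Q[:,0])<.05)&(abs(Q[:,1])<.05)&(abs(Q[:,2]-.153)<.006)&((abs(Q[:,0])>.029)|(abs(Q[:,1])>.027)); print('rim',len(Q[s]),cv2.minAreaRect((Q[s][:,:2]*1000).astype(np.float32)))
for a in np.arange(.06,.22,.02):
    g=Q[(abs(Q[:,1])<.015)&(Q[:,0]>-.02)&(Q[:,0]<.027)&(Q[:,2]>a)&(Q[:,2]<a+.02)]
    if len(g)>3: print(a.round(2),len(g),np.percentile(g[:,0],[2,50,98]).round(4))
E
```

```text
t 20.1 p [ 0.4219 -0.3127  0.3879] rpy [-3.138  0.005 -0.07 ] F [-0.65 -0.64 -1.02] w 0.0396 q [-0.75  0.07  1.04 -0.    2.03  0.89]
wrist 717 above rim: min [ 0.003 -0.02   0.178] max [0.02  0.018 0.218]
  top [ 0.0117 -0.0007  0.2165] [ 0.003 -0.02   0.214] [0.02  0.018 0.218]
scene 226 above rim: min [ 0.002 -0.021  0.169] max [0.02  0.017 0.216]
  top [ 0.0109 -0.0024  0.2137] [ 0.002 -0.02   0.211] [0.02  0.017 0.218]
side 338 above rim: min [-0.004 -0.022  0.17 ] max [0.015 0.017 0.213]
  top [ 0.0046 -0.0054  0.211 ] [-0.003 -0.022  0.207] [0.015 0.016 0.214]
face x vs z [0.0251 0.0099] 3721 zmax 0.148 top z -0.0248
-0.02 1354 0.0096
0.01 910 0.0106
0.04 580 0.0114
0.07 411 0.0121
0.1 279 0.0127
0.13 187 0.013
y extent low [-0.0198  0.0188]
meanF [ 0.28  0.13 -0.97] sd [0.26 0.43 0.28]
t 20.5 p [ 0.4216 -0.3143  0.3878] rpy [-3.138  0.006 -0.072] F [ 0.7   0.31 -1.11] w 0.0401 q [-0.75  0.07  1.04 -0.    2.03  0.89]
rim 894 ((0.5169639587402344, -0.22787094116210938), (65.9529037475586, 69.27113342285156), 89.86585998535156)
0.1 22 [0.0025 0.0026 0.0026]
0.16 26 [0.0027 0.0028 0.0028]
0.2 522 [0.0032 0.0115 0.0198]
```

View pics/v6.png

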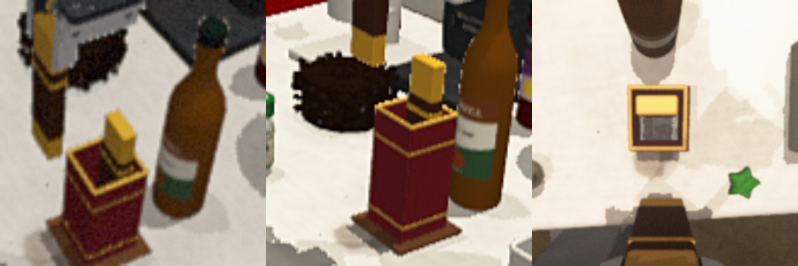

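```bash
python3 - <<'E'
from place import *
st()
for z in (.225,.18): row(*tgt(-.0145,-.01,z,.001,.025))
E
```

```text
t 20.5 p [ 0.4216 -0.3143  0.3878] rpy [-3.138  0.006 -0.072] F [ 0.7   0.31 -1.11] w 0.0401 q [-0.75  0.07  1.04 -0.    2.03  0.89]
row t [ 0.067  -0.0078  0.0073] a [-0.0035 -0.0091 -0.004 ] n 0.068 0.6
row t [ 0.0673 -0.0076  0.0523] a [-0.0035 -0.0091 -0.004 ] n 0.086 0.6
```

step_arm(steps=[{"jaw": 0.1, "tx": 0.03, "ty": -0.004, "tz": 0.003, "ax": -0.0035, "ay": -0.009, "az": -0.004}, {"jaw": 0.1, "tx": 0.06, "ty": -0.0078, "tz": 0.006, "ax": -0.0035, "ay": -0.009, "az": -0.004}, {"jaw": 0.1, "tx": 0.067, "ty": -0.0078, "tz": 0.008, "ax": -0.0035, "ay": -0.009, "az": -0.004}, {"jaw": 0.1, "tx": 0.067, "ty": -0.0078, "tz": 0.025, "ax": -0.0035, "ay": -0.009, "az": -0.004}, {"jaw": 0.1, "tx": 0.0673, "ty": -0.0076, "tz": 0.045, "ax": -0.0035, "ay": -0.009, "az": -0.004}, {"jaw": 0.1, "tx": 0.0673, "ty": -0.0076, "tz": 0.0523, "ax": -0.0035, "ay": -0.009, "az": -0.004}, {"jaw": 0.1, "tx": 0.0673, "ty": -0.0076, "tz": 0.0523, "ax": -0.0035, "ay": -0.009, "az": -0.004}])

```text
time: 21.2
tool_pos: [0.4882, -0.3112, 0.3337]
ee_rot: [-3.14, 0.018, -0.068]
wrist_force: [0.3, 0.7, -1.0]
width: 0.0396
```

```bash
python3 - <<'E'
from place import *
p,d=snapshot('wrist');K,o,Rm=cam('wrist'); np.savez('w7.npz',d=d,K=K,o=o,R=Rm)
p2,_=snapshot('scene');p3,_=snapshot('side')
f=lambda a:cv2.resize(a[:,:,::-1],(300,300))
cv2.imwrite('pics/v7.png',cv2.resize(np.hstack([f(p2[205:315,330:440]),f(p3[170:300,310:440]),f(p[80:320,200:440])]),(798,266)))
st()
for z in (.18,.07): row(*tgt(-.0145,-.01,z,.001,.025))
E
python3 grip.py w7
```

```text
t 21.35 p [ 0.489  -0.3116  0.3365] rpy [ 3.14   0.013 -0.068] F [ 0.21 -0.15  0.2 ] w 0.0399 q [-0.66  0.17  1.03 -0.01  1.95  0.98]
row t [ 0.     -0.0003  0.0015] a [ 0.0013 -0.0019 -0.0004] n 0.001 0.1
row t [ 0.0015 -0.0005  0.1114] a [ 0.0013 -0.0019 -0.0004] n 0.111 0.1
face x vs z [0.0361 0.0091] 3825 zmax 0.1475 top z -0.0248
-0.02 1367 0.009
0.01 893 0.01
0.04 586 0.0108
0.07 410 0.0115
0.1 388 0.0121
0.13 181 0.0124
y extent low [-0.0201  0.0186]
```

View pics/v7.png

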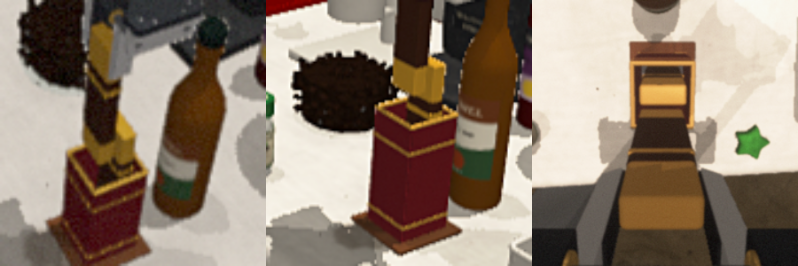

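step_arm(steps=[{"jaw": 0.1, "tx": 0.0001, "ty": -0.0003, "tz": 0.015, "ax": 0, "ay": 0, "az": 0}, {"jaw": 0.1, "tx": 0.0003, "ty": -0.0003, "tz": 0.03, "ax": 0, "ay": 0, "az": 0}, {"jaw": 0.1, "tx": 0.0005, "ty": -0.0004, "tz": 0.048, "ax": 0, "ay": 0, "az": 0}, {"jaw": 0.1, "tx": 0.0007, "ty": -0.0004, "tz": 0.066, "ax": 0, "ay": 0, "az": 0}, {"jaw": 0.1, "tx": 0.001, "ty": -0.0004, "tz": 0.084, "ax": 0, "ay": 0, "az": 0}, {"jaw": 0.1, "tx": 0.0013, "ty": -0.0005, "tz": 0.1, "ax": 0, "ay": 0, "az": 0}, {"jaw": 0.1, "tx": 0.0015, "ty": -0.0005, "tz": 0.11, "ax": 0, "ay": 0, "az": 0}, {"jaw": 0.1, "tx": 0.0015, "ty": -0.0005, "tz": 0.111, "ax": 0, "ay": 0, "az": 0}])

```text
time: 22.15
tool_pos: [0.4887, -0.3111, 0.2247]
ee_rot: [3.141, 0.014, -0.069]
wrist_force: [0.2, -0.2, -1.7]
width: 0.04
```

```bash
python3 force.py
```

```text
meanF [ 0.01  0.08 -1.26] sd [0.33 0.62 0.43]
t 22.55 p [ 0.4893 -0.3115  0.2263] rpy [ 3.14   0.012 -0.068] F [ 0.28 -0.05 -1.59] w 0.0399 q [-0.66  0.16  1.27 -0.01  1.73  0.98]
```

step_arm(steps=[{"jaw": 0.1, "tx": 0, "ty": 0, "tz": 0.005, "ax": 0, "ay": 0, "az": 0}, {"jaw": 0.1, "tx": 0, "ty": 0, "tz": 0.01, "ax": 0, "ay": 0, "az": 0}, {"jaw": 0.1, "tx": 0, "ty": 0, "tz": 0.015, "ax": 0, "ay": 0, "az": 0}, {"jaw": 0.1, "tx": 0, "ty": 0, "tz": 0.02, "ax": 0, "ay": 0, "az": 0}, {"jaw": 0.1, "tx": 0, "ty": 0, "tz": 0.024, "ax": 0, "ay": 0, "az": 0}, {"jaw": 0.1, "tx": 0, "ty": 0, "tz": 0.024, "ax": 0, "ay": 0, "az": 0}])

```text
time: 23.15
tool_pos: [0.4886, -0.3112, 0.2011]
ee_rot: [3.141, 0.014, -0.068]
wrist_force: [0.7, -0.2, -1.2]
width: 0.04
```

```bash
python3 force.py
```

```text
meanF [-0.34 -0.19 -0.98] sd [0.55 0.59 0.47]
t 23.55 p [ 0.4891 -0.3116  0.2026] rpy [ 3.139  0.012 -0.068] F [-1.09 -0.71 -0.31] w 0.0397 q [-0.66  0.16  1.31 -0.01  1.68  0.98]
```

step_arm(steps=[{"jaw": 0.1, "tx": 0, "ty": 0, "tz": 0.003, "ax": 0, "ay": 0, "az": 0}, {"jaw": 0.1, "tx": 0, "ty": 0, "tz": 0.006, "ax": 0, "ay": 0, "az": 0}, {"jaw": 0.1, "tx": 0, "ty": 0, "tz": 0.009, "ax": 0, "ay": 0, "az": 0}, {"jaw": 0.1, "tx": 0, "ty": 0, "tz": 0.009, "ax": 0, "ay": 0, "az": 0}])

```text
time: 23.95
tool_pos: [0.4886, -0.3113, 0.1927]
ee_rot: [3.14, 0.013, -0.068]
wrist_force: [0.1, -0.9, -0.2]
width: 0.0395
```

```bash
python3 force.py
```

```text
meanF [ 0.32  0.1  -0.86] sd [0.42 0.33 0.41]
t 24.35 p [ 0.489  -0.3117  0.1938] rpy [ 3.139  0.011 -0.068] F [-0.51 -0.01 -0.1 ] w 0.04 q [-0.66  0.16  1.32 -0.01  1.66  0.98]
```

step_arm(steps=[{"jaw": 0.1, "tx": 0, "ty": 0, "tz": 0.002, "ax": 0, "ay": 0, "az": 0}, {"jaw": 0.1, "tx": 0, "ty": 0, "tz": 0.004, "ax": 0, "ay": 0, "az": 0}, {"jaw": 0.1, "tx": 0, "ty": 0, "tz": 0.004, "ax": 0, "ay": 0, "az": 0}])

```text
time: 24.65
tool_pos: [0.4888, -0.3115, 0.1892]
ee_rot: [3.14, 0.012, -0.068]
wrist_force: [-1.0, 0.3, -0.4]
width: 0.0401
```

```bash
python3 force.py
```

```text
meanF [-0.08  0.01 -1.26] sd [0.44 0.28 0.49]
t 25.05 p [ 0.489  -0.3117  0.1899] rpy [ 3.139  0.011 -0.068] F [-0.46 -0.13 -0.84] w 0.0397 q [-0.66  0.17  1.33 -0.01  1.65  0.98]
```

step_arm(steps=[{"jaw": 0.1, "tx": 0, "ty": 0, "tz": 0.002, "ax": 0, "ay": 0, "az": 0}, {"jaw": 0.1, "tx": 0, "ty": 0, "tz": 0.004, "ax": 0, "ay": 0, "az": 0}, {"jaw": 0.1, "tx": 0, "ty": 0, "tz": 0.004, "ax": 0, "ay": 0, "az": 0}])

```text
time: 25.35
tool_pos: [0.489, -0.3117, 0.1855]
ee_rot: [3.139, 0.011, -0.068]
wrist_force: [0.5, 0.1, -0.5]
width: 0.0398
```

```bash
python3 force.py
```

```text
meanF [ 0.4   0.03 -0.64] sd [0.42 0.67 0.48]
t 25.75 p [ 0.489  -0.3117  0.1859] rpy [ 3.139  0.011 -0.068] F [ 1.08  0.23 -0.66] w 0.0399 q [-0.66  0.17  1.34 -0.01  1.65  0.98]
```

step_arm(steps=[{"jaw": 0.1, "tx": 0, "ty": 0, "tz": 0.002, "ax": 0, "ay": 0, "az": 0}, {"jaw": 0.1, "tx": 0, "ty": 0, "tz": 0.0025, "ax": 0, "ay": 0, "az": 0}, {"jaw": 0.1, "tx": 0, "ty": 0, "tz": 0.0025, "ax": 0, "ay": 0, "az": 0}])

```text
time: 26.05
tool_pos: [0.489, -0.3117, 0.1834]
ee_rot: [3.139, 0.011, -0.068]
wrist_force: [0.1, 0.3, 0.3]
width: 0.0397
```

```bash
python3 force.py
```

```text
meanF [ 0.06 -0.33  0.06] sd [0.4  0.3  0.37]
t 26.45 p [ 0.489  -0.3117  0.1835] rpy [ 3.139  0.011 -0.068] F [ 0.36 -0.65 -0.5 ] w 0.0398 q [-0.66  0.17  1.34 -0.01  1.64  0.98]
```

step_arm(steps=[{"jaw": 0.1, "tx": 0, "ty": 0, "tz": 0.001, "ax": 0, "ay": 0, "az": 0}, {"jaw": 0.1, "tx": 0, "ty": 0, "tz": 0.001, "ax": 0, "ay": 0, "az": 0}])

```text
time: 26.65
tool_pos: [0.489, -0.3117, 0.1824]
ee_rot: [3.139, 0.011, -0.068]
wrist_force: [0.7, -0.2, 0.4]
width: 0.04
```

```bash
python3 force.py
```

```text
meanF [0.34 0.53 0.6 ] sd [0.3  0.5  0.65]
t 27.05 p [ 0.489  -0.3117  0.1825] rpy [ 3.139  0.011 -0.068] F [ 0.52 -0.    0.35] w 0.0397 q [-0.66  0.17  1.34 -0.01  1.64  0.98]
```

step_arm(steps=[{"jaw": 0.43, "tx": 0, "ty": 0, "tz": 0, "ax": 0, "ay": 0, "az": 0}, {"jaw": 0.48, "tx": 0, "ty": 0, "tz": 0, "ax": 0, "ay": 0, "az": 0}, {"jaw": 0.55, "tx": 0, "ty": 0, "tz": 0, "ax": 0, "ay": 0, "az": 0}, {"jaw": 0.65, "tx": 0, "ty": 0, "tz": 0, "ax": 0, "ay": 0, "az": 0}, {"jaw": 0.75, "tx": 0, "ty": 0, "tz": 0, "ax": 0, "ay": 0, "az": 0}, {"jaw": 0.75, "tx": 0, "ty": 0, "tz": 0, "ax": 0, "ay": 0, "az": 0}])

```text
time: 27.65
tool_pos: [0.489, -0.3117, 0.1825]
ee_rot: [3.139, 0.011, -0.068]
wrist_force: [0.3, -0.7, 0.4]
width: 0.0696
```

step_arm(steps=[{"jaw": 0.75, "tx": 0, "ty": 0, "tz": -0.02, "ax": 0, "ay": 0, "az": 0}, {"jaw": 0.75, "tx": 0, "ty": 0, "tz": -0.04, "ax": 0, "ay": 0, "az": 0}, {"jaw": 0.75, "tx": 0, "ty": 0, "tz": -0.07, "ax": 0, "ay": 0, "az": 0}, {"jaw": 0.8, "tx": 0, "ty": 0, "tz": -0.11, "ax": 0, "ay": 0, "az": 0}, {"jaw": 0.8, "tx": 0, "ty": 0, "tz": -0.15, "ax": 0, "ay": 0, "az": 0}, {"jaw": 0.8, "tx": -0.05, "ty": 0, "tz": -0.19, "ax": 0, "ay": 0, "az": 0}, {"jaw": 0.8, "tx": -0.06, "ty": 0, "tz": -0.19, "ax": 0, "ay": 0, "az": 0}, {"jaw": 0.8, "tx": -0.06, "ty": 0, "tz": -0.19, "ax": 0, "ay": 0, "az": 0}])

```text
time: 28.45
tool_pos: [0.4302, -0.3076, 0.3774]
ee_rot: [3.134, 0.005, -0.07]
wrist_force: [-0.3, 0.4, -0.2]
width: 0.0755
```

```bash
python3 look.py v8; python3 - <<'E'
from h import *
for n in ('scene','side'):
    p,d=snapshot(n); d0=np.load(n+'0.npy')
    for q in ("blue_bar_center","syrup_bottle","spice_jar","shaker","shot_glass"):
        for s in silhouettes(n,q)[:1]:
            P,_,_=pts(n,d,np.array(s['pixels'])); print(n,q,round(s['confidence'],2),np.array(s['rect']).round().tolist(),np.median(P,0).round(3))
E
```

```text
t 28.6 p [ 0.4316 -0.3072  0.3718] rpy [ 3.14   0.012 -0.068] F [-0.96 -0.01 -0.4 ] w 0.0752 q [-0.72  0.07  1.07 -0.01  2.    0.92]
wrist 1361 above rim: min [-0.022 -0.018  0.194] max [0.02  0.02  0.205]
  top [-0.0003  0.0011  0.2034] [-0.022 -0.018  0.201] [0.02  0.02  0.205]
scene 394 above rim: min [-0.024 -0.022  0.17 ] max [0.018 0.017 0.212]
  top [-0.0027 -0.0017  0.2091] [-0.023 -0.02   0.206] [0.019 0.018 0.212]
side 521 above rim: min [-0.028 -0.022  0.169] max [0.014 0.016 0.209]
  top [-0.0083 -0.0041  0.2071] [-0.028 -0.022  0.204] [0.014 0.017 0.21 ]
scene blue_bar_center 0.72 [296.0, 152.0, 320.0, 189.0] [0.553 0.159 0.14 ]
scene syrup_bottle 0.86 [392.0, 210.0, 424.0, 295.0] [ 0.608 -0.329  0.165]
scene spice_jar 0.75 [306.0, 236.0, 325.0, 267.0] [ 0.432 -0.117  0.074]
scene shaker 0.96 [242.0, 158.0, 263.0, 188.0] [0.408 0.312 0.071]
scene shot_glass 0.66 [274.0, 214.0, 288.0, 234.0] [0.416 0.063 0.042]
side blue_bar_center 0.6 [270.0, 152.0, 300.0, 198.0] [0.549 0.163 0.126]
side syrup_bottle 0.94 [401.0, 150.0, 432.0, 272.0] [ 0.601 -0.329  0.141]
side spice_jar 0.58 [294.0, 215.0, 315.0, 255.0] [ 0.422 -0.117  0.062]
side shaker 0.73 [205.0, 174.0, 229.0, 206.0] [0.397 0.311 0.06 ]
side shot_glass 0.85 [256.0, 212.0, 274.0, 235.0] [0.407 0.057 0.043]
```

View pics/v8.png

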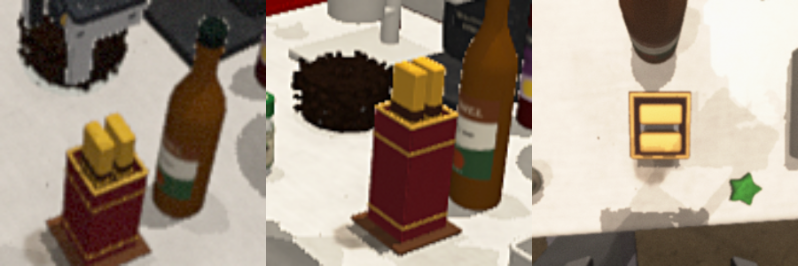

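The last picture shows both bars standing upright side by side in the tin. The bystanders and the blue bar have not moved, and the robot is clear, so I'm handing in.

```bash
python3 -c "
from bench import *
print(close_job())"
```

```text
the job is handed in; nothing more can be done
None
```

Both gold bars are standing upright, same end up and side by side, in the dark red tin, and I handed the job in at about 29 s of the 72 s allowed. No verdict is reported.

**Placing:** I drew each bar out along its own length and lowered it in steps of a few millimetres. I let go only once the averaged wrist force showed the floor carrying the whole weight. It went from about -1.7 to +0.2 N for the first bar and from about -1.1 to +0.6 N for the second. Single force readings had about 0.5 N of noise.

**Last checks:**
- **Bars:** the wrist view puts the bars' tops at about +11 and -13 mm along the tin's x and within 2 mm of centre along its y. They stand about 0.20 to 0.21 m up, which puts the bar centres near 0.12 m.
- **Blue bar and bystanders:** the bottle, jar, shaker and glass read within about 3 mm of their first measurements in both fixed cameras. The blue bar reads within about 6 mm along x and y. Its height in the side view reads 12 mm lower than at the start; I put that down to a different outline, because the scene camera shows it 6 mm higher.
- **Disagreement:** the side camera reads x about 5 to 8 mm lower than the wrist and scene cameras, for the tin as well as the bars. I trusted the wrist camera.

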